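Load the strawberry cooler

TASK

Cool the strawberries standing loose on the table itself (not those in the big crate or the packed punnet): turn the cooler's damper handle fully closed (across the duct), pull the tray fully out, put every one of those strawberries in it, push the tray fully home under the hood, and then turn the damper fully open again, in line with the duct. Keep the damper closed whenever the tray is out, and leave the packed punnet, the scale and the tape where they are.

Things in the scene. Friction and masses are not known exactly. Their poses are not given: they have to be found in the camera images.
- cooler: Bench-top fruit cooler, fixed. Origin on the table under the middle of its clear-roofed white hood; z up, +y from the hood along the duct (80 mm round) to the grey blower box, -y the way the tray slides out. Hood 186 mm (x) by 170 mm (y), top 107 mm up; its entry is 78 mm high, so berries heaped on one another may jam there. A steel slide bed 150 mm wide, 10 mm high, runs to y = -235 mm.
- tray_floor (a point): Middle of the inner floor of the yellow sliding tray, on the floor's upper face, 14 mm above the table; axes as the cooler's. Fully in, it is under the hood's middle. The tray is an open box, 150 mm (x) by 140 mm (y) outside, walls 4 mm, rim 60 mm above the table.
- tray_grip (a point): Grip point of the tray's upright pull tab: a yellow plate 10 mm thick (x), 36 mm long (y), top 76 mm above the table. The point is on its mid-plane, 63 mm above the table, 150 mm along -y from tray_floor; axes as the cooler's. The tab stays at least 45 mm clear of the hood; below it a 22 mm wide stem, top 24 mm above the table. Pinch it from above.
- tray (a joint): How far the tray is pulled out, in m: 0 is fully in under the hood (rear stop), 0.16 is fully out (front stop). It moves straight along the cooler's -y, needs 2 to 4 N and stays where it is left.
- damper_axis (a point): Point on the vertical spindle of the damper handle, at half the height of the handle bar, 145 mm above the table. The spindle stands on top of the duct, 170 mm along +y from the hood's middle. Its own -x axis points along the handle to the free end.
- damper_grip (a point): Grip point on the damper handle, 70 mm from the spindle, at half the bar's height (145 mm above the table). The handle is a level black bar 12 mm wide, 16 mm high, reaching 95 mm from the spindle; hub 30 mm across. It passes clear over the duct (top 98 mm; plate and rings to 102 mm) and the hood. Own -x axis points to the free end.
- damper (a joint): Angle of the damper handle, rad: 0 is closed, a hard stop with the handle across the duct, free end along the cooler's -x (towards the robot); 1.571 is fully open, a hard stop with the handle in line with the duct, free end over the hood. Opening turns it anticlockwise seen from above. Stiff hinge, 0.25 N m: stays where it is left.
- berry0: A strawberry, rigid, 35 mm across at its widest (6 to 17 mm up), 41 mm tall, about 24 g, tapering to a blunt tip. Origin: centre of its flat leafy end; own z points from there to the tip. At the start it stands on the table on that end, tip up; it rolls a little if tipped over. None if absent.
- berry1: A strawberry, rigid, 35 mm across at its widest (6 to 17 mm up), 41 mm tall, about 24 g, tapering to a blunt tip. Origin: centre of its flat leafy end; own z points from there to the tip. At the start it stands on the table on that end, tip up; it rolls a little if tipped over. None if absent.
- berry2: A strawberry, rigid, 35 mm across at its widest (6 to 17 mm up), 41 mm tall, about 24 g, tapering to a blunt tip. Origin: centre of its flat leafy end; own z points from there to the tip. At the start it stands on the table on that end, tip up; it rolls a little if tipped over. None if absent.
- berry3: A strawberry, rigid, 35 mm across at its widest (6 to 17 mm up), 41 mm tall, about 24 g, tapering to a blunt tip. Origin: centre of its flat leafy end; own z points from there to the tip. At the start it stands on the table on that end, tip up; it rolls a little if tipped over. None if absent.
- berry4: A strawberry, rigid, 35 mm across at its widest (6 to 17 mm up), 41 mm tall, about 24 g, tapering to a blunt tip. Origin: centre of its flat leafy end; own z points from there to the tip. At the start it stands on the table on that end, tip up; it rolls a little if tipped over. None if absent.
- berry5: A strawberry, rigid, 35 mm across at its widest (6 to 17 mm up), 41 mm tall, about 24 g, tapering to a blunt tip. Origin: centre of its flat leafy end; own z points from there to the tip. At the start it stands on the table on that end, tip up; it rolls a little if tipped over. None if absent.
- tape: Bystander: an upright-axis roll of brown packing tape, 96 mm across, 48 mm high, flat on the table; origin at the centre of its underside.
- scale: Bystander: a flat white kitchen scale with a steel plate, 130 by 110 mm, 26 mm high; origin at the centre of its underside.
- punnet: Bystander: a closed clear punnet, already packed with strawberries, 100 by 150 mm, 48 mm high; origin at the centre of its underside.
Things that resemble listed ones, but are neither listed nor needed, are in the scene too. What is shaped like the berry3 but purple or white is not meant.

How it is judged:
By the outcome, as a careful person would: the job done as asked, in the order asked, and still so for the second after the job is handed in, with the robot touching nothing.
Of berry0, berry1, berry2, berry3, berry4, berry5 only 4 to 6 are there at a start; the rules pass over those that are not, and their reading is None.
At some moment in a run one of berry0, berry1, berry2, berry3, berry4, berry5 may be knocked a few centimetres aside while the robot is not near it.
Once in a run the grip may slacken for a moment while it holds something.
It also fails if it takes over 208 s, if anything falls off the work surface, if the arm or the gripper's body presses on something with over 40 N, if the wrist force passes 120 N, or if a joint passes its speed limit or range.

ROBOT

A 6-joint arm with a two-finger parallel gripper is mounted at the origin on the work surface. World frame = base frame: x ahead of the robot, y to its left, z up, the work surface at z = 0. Lengths are in m, angles in rad, forces in N, time in s.
With the tool pointing down it reaches from about 0.4 to 0.825 m from the base axis. Payload 7 kg.
Tool frame: the origin (TCP) lies at the very end of the fingers, on their centre line; the grasp point (between the pads) lies 19 mm behind it; x points along the fingers, y is the direction in which the jaws open and shut, and the axes are right-handed (so a half turn about x gives the same grasp; the last joint's range is limited). The gripper opens to 88 mm and grips with 3 to 60 N. Pads are 19 mm wide; open, the fingers measure 130 mm over their backs; the gripper's body (78 mm by 193 mm) begins 47 mm behind the grasp point.
Start: joints at [1.547, 0.359, 0.012, 0, -1.224, -0.288], TCP at [0.207, 0.642, 0.227] pointing down, gripper open.
Joint ranges: [-3.07, 3.07], [-1.43, 2.12], [-1.02, 1.25], [-3.03, 1.67], [-3.05, -0], [-3.03, 3.03]. Speed limits (rad/s): [2.39, 2.39, 3.01, 3.14, 3.14, 3.14].

INTERFACE

Orientations are given as [roll, pitch, yaw] about the fixed x, y, z axes, in that order (R = Rz(yaw) Ry(pitch) Rx(roll)).
In Python, from station import arm, cams gives the robot as it stands. The module is installed in compiled form; this text tells all that it offers.
- The arm moves only by the tool carry_out, never from a script. Its argument "deltas" is a list of rows, each a list of 6 numbers: the shift along the tool's x, y, z in units of 0.04 m (1.0 is 0.04 m), then the turn, a rotation vector about the tool's x, y, z in units of 4 degrees (1.0 is 4 degrees). In form: [[tx, ty, tz, ax, ay, az], ...]. A call has 1 to 5 rows; each row shifts and turns the pose as measured when the row begins, along the tool's axes as they then stand; what a row does not reach is not made up. A row lasts 1/10 s, in which the tool goes at most 50 mm and 8.59 degrees, less where a joint would pass 70% of its speed; a pose out of reach is approached as far as the arm can. A call with a number of a shift or a turn outside -1 to 1 is refused whole. A call with a gripper value outside its range is refused whole. "hand" is the closure, from 0 (fully open) to 1 (shut), set as the call begins (left out, the last holds). The fingers move at their own pace and stop on an object; "newtons" is the grip in N (left out, the last holds). Time passes only in rows, so rows that do not move let the fingers close. It gives the time, the measured TCP pose, the force and the opening at its end, in the units of the state.
- arm.get_state(): the state, without advancing time (a new reading comes with each control period).
- cams.grab_frame(name): name is "side" or "top"; returns a dict with "pixels" (480x640x3 uint8, red, green, blue), "fx", "fy", "cx", "cy" (pixels), "T" (4x4, takes a point from camera to world coordinates). Camera axes: x right, y up, looking along -z (the intrinsics and any distortion apply to the point x, -y, -z); pixel columns grow to the right and rows downward; lengths in m; the calibration is good to about 2 mm. A picture is of the moment at which its call begins. There is no depth.
- arm.job_done(): hands the job in, once; it reports no verdict.
The state is a dict: "t": time; "q": joint angles; "qd": joint speeds; "joint_efforts": joint torques, N m; "eef_pos": TCP position; "ee_rot": TCP orientation; "force": force on the tool from outside, world axes, zero at the start; "moment": the same for the moment, N m; "width": finger opening in m.
Only numpy, scipy, OpenCV 4.12 (cv2) and the standard library are available. Lean on these libraries where they do the work, as an engineer would, in place of code of your own. Each camera call takes 0.05 s, during which the arm holds its last target.

## Working session

There is one attempt and no reset: what is moved stays moved. The work goes in short steps, Python scripts to look and compute and a tool call to move; the robot and the scene stay as the last step left them, time stands still between calls to the robot, and variables do not carry over. Pictures are saved under pics/ and viewed, and the job is handed in when it is done.

Besides the shell and the picture viewer there is one more tool, called after "Request:" as name([rows], argument=value, ...), one row to a line, values as JSON. carry_out: Moves the arm, as the interface text tells. Shifts and turns lie within -1 to 1; 1 stands for 0.04 m of shift or 4 degrees of turn. Its arguments: {"type":"object","properties":{"deltas":{"type":"array","items":{"type":"array","items":{"type":"number","minimum":-1,"maximum":1}}},"hand":{"type":"number"},"newtons":{"type":"number"}},"required":["deltas"]}

```bash
mkdir -p pics; cat > h.py <<'E'
import numpy as np, cv2
from station import arm, cams
def ray(f,u,v):
    K=np.array([[f['fx'],0,f['cx']],[0,f['fy'],f['cy']],[0,0,1]])
    d=np.array([(u-f['cx'])/f['fx'],-(v-f['cy'])/f['fy'],-1.0])
    T=np.array(f['T']); return T[:3,3],T[:3,:3]@d
def onz(f,u,v,z):
    o,d=ray(f,u,v); return o+d*(z-o[2])/d[2]
def proj(f,p):
    T=np.linalg.inv(np.array(f['T'])); c=T[:3,:3]@np.array(p)+T[:3,3]
    return f['cx']+f['fx']*c[0]/-c[2], f['cy']-f['fy']*c[1]/-c[2]
def save(f,n): cv2.imwrite('pics/'+n,cv2.cvtColor(f['pixels'],cv2.COLOR_RGB2BGR))
E
python3 - <<'E'
from h import *
for n in('top','side'):
    f=cams.grab_frame(n);save(f,n+'0.png');print({k:np.round(v,3) for k,v in f.items() if k!='pixels'}, f.keys())
print(arm.get_state())
E
```

```text
{'fx': np.float64(488.14), 'fy': np.float64(488.14), 'cx': np.float64(321.084), 'cy': np.float64(239.048), 'T': array([[-0.02 ,  0.997, -0.068,  0.392],
       [-1.   , -0.02 , -0.009, -0.044],
       [-0.01 ,  0.068,  0.998,  1.38 ],
       [ 0.   ,  0.   ,  0.   ,  1.   ]])} dict_keys(['pixels', 'fx', 'fy', 'cx', 'cy', 'T'])
{'fx': np.float64(511.117), 'fy': np.float64(511.117), 'cx': np.float64(318.529), 'cy': np.float64(239.158), 'T': array([[ 0.847,  0.412, -0.338,  0.115],
       [-0.532,  0.648, -0.544, -0.578],
       [-0.005,  0.64 ,  0.768,  0.921],
       [ 0.   ,  0.   ,  0.   ,  1.   ]])} dict_keys(['pixels', 'fx', 'fy', 'cx', 'cy', 'T'])
{'t': 0.1, 'q': array([ 1.54710082e+00,  3.59322027e-01,  1.11146327e-02, -3.40711574e-04,
       -1.22408211e+00, -2.88111548e-01]), 'qd': array([-0.00205668, -0.00255395,  0.00201487,  0.00067553,  0.00071037,
       -0.0004073 ]), 'joint_efforts': array([-2.23170595e-03, -5.84163165e+01,  2.93751132e+01,  7.01548174e+00,
        1.01262881e-02, -5.84656982e-05]), 'eef_pos': array([0.20694837, 0.64201403, 0.22569059]), 'ee_rot': array([ 1.64762707,  1.56926917, -1.80588866]), 'force': array([-0.57617431, -0.38813463, -0.34679078]), 'moment': array([ 0.01718328,  0.01796838, -0.01712301]), 'width': 0.08769011269361943}
```

View pics/top0.png

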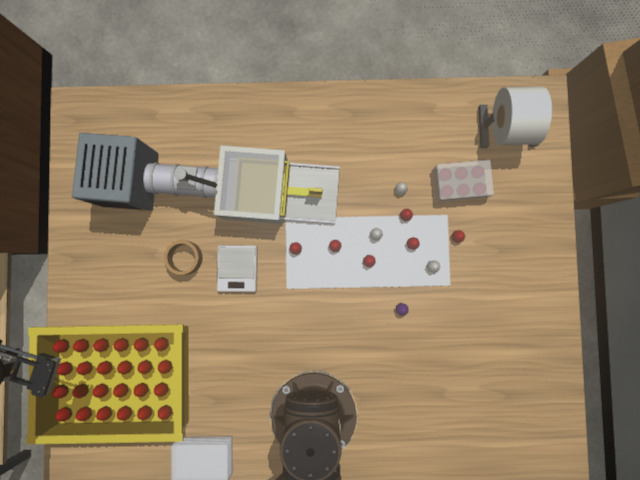

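View pics/side0.png

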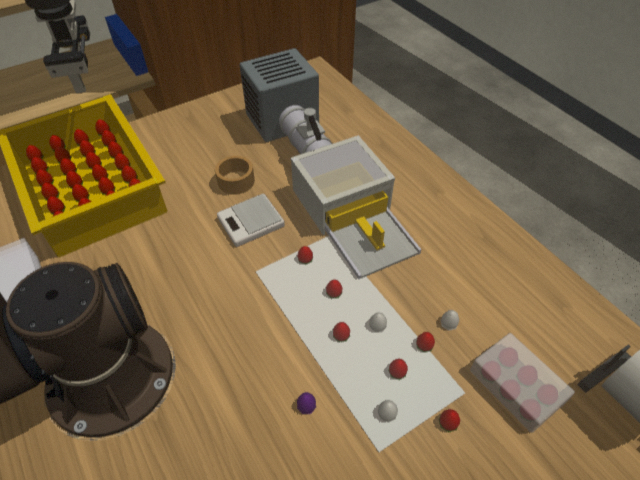

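Both views show six loose red berries, in top at (295,248), (335,246), (370,261), (413,243), (407,214) and (458,236). The tray is in, with its tab at (305,191), and the damper hub is at about (180,174) with the handle towards (217,185). I'll measure these next.

```bash
cat >> h.py <<'E'
def blobs(f,kind='red',amin=40,amax=600):
    h=cv2.cvtColor(f['pixels'],cv2.COLOR_RGB2HSV)
    H,S,V=[h[...,i].astype(int) for i in range(3)]
    if kind=='red': m=((H<8)|(H>170))&(S>150)&(V>60)
    else: m=(H>22)&(H<34)&(S>150)&(V>80)
    n,l,s,c=cv2.connectedComponentsWithStats(m.astype(np.uint8))
    return [(c[i],s[i]) for i in range(1,n) if s[i,4]>=amin and s[i,4]<=amax]
def tri(fa,a,fb,b):
    o1,d1=ray(fa,*a);o2,d2=ray(fb,*b);d1=d1/np.linalg.norm(d1);d2=d2/np.linalg.norm(d2)
    A=np.stack([d1,-d2],1);t=np.linalg.lstsq(A,o2-o1,rcond=None)[0]
    p=o1+t[0]*d1;q=o2+t[1]*d2
    return (p+q)/2,np.linalg.norm(p-q)
def berries():
    ft=cams.grab_frame('top');fs=cams.grab_frame('side')
    bs=blobs(fs);out=[]
    for c,s in blobs(ft):
        best=min(((*tri(ft,c,fs,d),d) for d,_ in bs),key=lambda r:r[1]+ (0 if -.01<r[0][2]<.09 else 1),default=None)
        if best is not None: out.append((best[0],best[1],c,best[2],s[4]))
    return ft,fs,out
E
python3 - <<'E'
from h import *
ft,fs,o=berries()
for p,e,c,d,a in o:
    if c[0]>200: print(p.round(4),round(e,4),c.round(1),d.round(1),a, onz(ft,*c,.018).round(4),onz(fs,*d,.018).round(4))
for n,f in(('top',ft),('side',fs)):
    p=f['pixels'];
    box=(130,120,360,300) if n=='top' else (230,90,430,290)
    c=p[box[1]:box[3],box[0]:box[2]]
    c=cv2.resize(c,None,fx=3.4 if n=='top' else 3,fy=3.4 if n=='top' else 3,interpolation=cv2.INTER_CUBIC)
    cv2.imwrite(f'pics/crop_{n}.png',cv2.cvtColor(c,cv2.COLOR_RGB2BGR)); print(c.shape)
    print([(c.round(1),s) for c,s in blobs(f,'y')])
E
```

```text
(612, 782, 3)
[]
(600, 600, 3)
[]
```

View pics/crop_top.png

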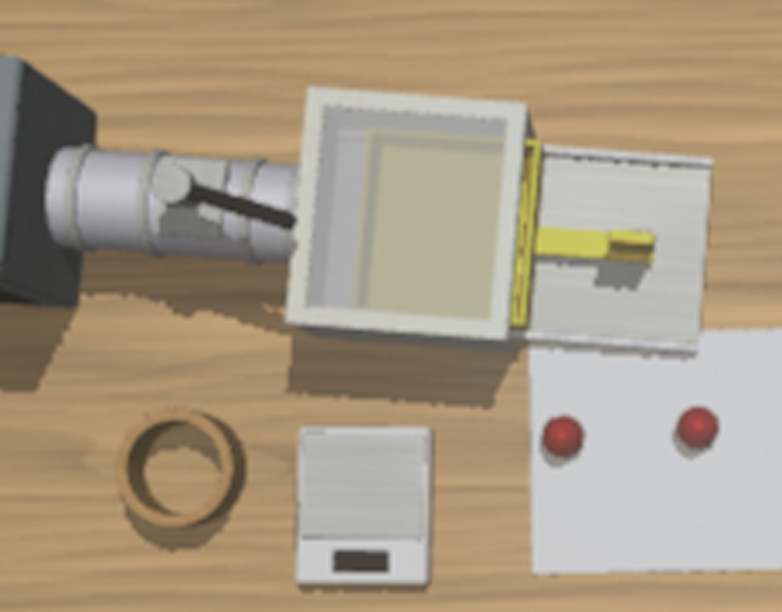

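View pics/crop_side.png

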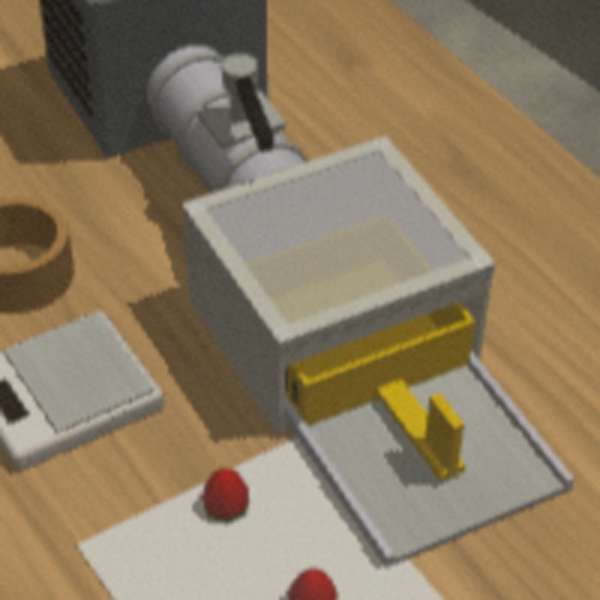

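```bash
python3 - <<'E'
from h import *
f=cams.grab_frame('top')
h=cv2.cvtColor(f['pixels'],cv2.COLOR_RGB2HSV)
for u,v in((295,248),(335,246),(312,191)): print(f['pixels'][v,u],h[v,u])
f=cams.grab_frame('side');h=cv2.cvtColor(f['pixels'],cv2.COLOR_RGB2HSV)
for u,v in((305,255),(377,235)): print(f['pixels'][v,u],h[v,u])
E
```

```text
[174  76  72] [  1 149 174]
[162  77  76] [  0 135 162]
[127 111  68] [ 22 118 127]
[117  37  29] [  3 192 117]
[94 77 34] [ 22 163  94]
```

```bash
sed -i 's/(S>150)&(V>60)/(S>95)\&(V>50)/; s/(H>22)&(H<34)&(S>150)&(V>80)/(H>=21)\&(H<36)\&(S>110)\&(V>60)/' h.py
python3 - <<'E'
from h import *
ft,fs,o=berries()
for p,e,c,d,a in o:
    if c[0]>200: print(p.round(4),round(e,4),c.round(1),d.round(1),a)
for f in(ft,fs): print([(c.round(1),s) for c,s in blobs(f,'y',amax=9000)])
# cooler points from crops: hub top z~.155?, bed corners z .01
T=lambda x,y:(130+x/3.4,120+y/3.4); S=lambda x,y:(230+x/3,90+y/3)
for n,a,b in [('hoodFR',(527,102),(492,266)),('hoodFL',(507,340),(283,338)),('hoodBR',(308,88),(387,140)),('hoodBL',(288,325),(185,207)),('hub',(172,184),(241,62)),('bedR',(712,160),(571,487)),('bedL',(695,355),(388,560)),('hend',(293,218),(268,145)),('tabtop',(632,237),(447,402))]:
    print(n,*[np.round(x,4) for x in tri(ft,T(*a),fs,S(*b))])
E
```

```text
[ 0.5511 -0.2712  0.016 ] 0.0007 [406.1 214. ] [425.4 340.9] 100
[ 0.4868 -0.4146  0.0156] 0.0016 [458.  235.9] [449.6 419.3] 113
[ 0.4702 -0.2882  0.0155] 0.0 [413.1 242.6] [397.9 368.1] 92
[ 0.4685 -0.069   0.0149] 0.0004 [334.7 244.7] [333.9 288. ] 84
[0.4628 0.042  0.0159] 0.0004 [295.1 247.7] [304.9 254.3] 92
[ 0.4233 -0.1639  0.0156] 0.0005 [369.  260.3] [341.2 331. ] 88
[(array([293.3, 189.8]), array([280, 161,  42,  55, 483], dtype=int32)), (array([ 30.2, 370.1]), array([ 29, 365,   5,  14,  41], dtype=int32))]
[(array([361. , 216.4]), array([ 325,  191,   63,   59, 1761], dtype=int32))]
hoodFR [0.717  0.0595 0.1056] 0.0018
hoodFL [0.5327 0.0751 0.1149] 0.0049
hoodBR [0.7348 0.2295 0.1039] 0.0038
hoodBL [0.5488 0.2452 0.1066] 0.0051
hub [0.6491 0.3197 0.16  ] 0.0032
bedR [ 0.6906 -0.0876  0.0072] 0.001
bedL [ 0.5288 -0.0713  0.0138] 0.0068
hend [0.6229 0.2336 0.1447] 0.0003
tabtop [ 0.6138 -0.0212  0.0875] 0.0023
```

```bash
cat >> h.py <<'E'
from scipy.spatial.transform import Rotation as Ro
YAW=-0.094; C=np.array([0.6333,0.1523])
XC=np.array([np.cos(YAW),np.sin(YAW)]); YC=np.array([-np.sin(YAW),np.cos(YAW)])
def w(x,y): return C+x*XC+y*YC
def R(s): return Ro.from_euler('xyz',s['ee_rot']).as_matrix()
def goto(p,jaw=None):
    """print tool-unit shift to p, and turn so tool y lies along angle jaw (world yaw), tool x down"""
    s=arm.get_state();r=R(s);d=r.T@(np.array(p)-s['eef_pos'])/0.04
    print('pos',s['eef_pos'].round(4),'shift units',d.round(2),'rows',round(np.abs(d).max(),1))
    if jaw is not None:
        y=np.array([np.cos(jaw),np.sin(jaw),0]);x=np.array([0,0,-1.]);T=np.stack([x,y,np.cross(x,y)],1)
        print('turn units',(np.degrees(Ro.from_matrix(r.T@T).as_rotvec())/4).round(2))
    print('F',s['force'].round(1),'w',round(s['width'],4),'t',round(s['t'],2))
E
python3 - <<'E'
from h import *
s=arm.get_state();print(R(s).round(3)); print(w(0,-.175),w(0,.17),w(0,0))
goto([.70,.24,.2],-.094);goto([.70,.24,.2],np.pi-.094)
f=cams.grab_frame('top');g=cams.grab_frame('side')
T=lambda x,y:(130+x/3.4,120+y/3.4)
# blower box top near corner
for a,b in [((153,150),(319,70)),((152,209),(300,135))]: print(tri(f,a,g,b))
E
```

```text
[[-0.    -0.307 -0.952]
 [-0.    -0.952  0.307]
 [-1.     0.    -0.   ]]
[ 0.61687421 -0.02192742] [0.64925648 0.32154949] [0.6333 0.1523]
pos [0.207  0.6424 0.2264] shift units [  0.66   5.79 -14.82] rows 14.8
turn units [-25.62   0.    -0.  ]
F [-0.2 -0.2  0.3] w 0.088 t 0.4
pos [0.207  0.6424 0.2264] shift units [  0.66   5.79 -14.82] rows 14.8
turn units [19.38 -0.   -0.  ]
F [-0.2 -0.2  0.3] w 0.088 t 0.4
(array([0.69696753, 0.36234652, 0.23283546]), np.float64(0.01069065232865778))
(array([0.61471736, 0.40726773, 0.04495786]), np.float64(0.09377741412313345))
```

Request:
carry_out([
  [-1, 0, 0, 1, 0, 0],
  [-1, 0, 0, 1, 0, 0],
  [0, 0, 0, 1, 0, 0],
  [0, 0, 0, 1, 0, 0],
  [0, 0, 0, 1, 0, 0],
], hand=1, newtons=20)

```text
t: 1.0
eef_pos: [0.2071, 0.6421, 0.3096]
ee_rot: [2.216, 1.57, -1.598]
force: [0.1, 0.3, -0.3]
width: 0.0532
```

Request:
carry_out([
  [0, 0, 0, 1, 0, 0],
  [0, 0, 0, 1, 0, 0],
  [0, 0, 0, 1, 0, 0],
  [0, 0, 0, 1, 0, 0],
  [0, 0, 0, 1, 0, 0],
])

```text
t: 1.5
eef_pos: [0.2071, 0.642, 0.3103]
ee_rot: [-0.188, 1.57, 1.916]
force: [0.6, -0.0, 0.1]
width: 0.0128
```

Request:
carry_out([
  [0, 0, 0, 1, 0, 0],
  [0, 0, 0, 1, 0, 0],
  [0, 0, 0, 1, 0, 0],
  [0, 0, 0, 1, 0, 0],
  [0, 0, 0, 1, 0, 0],
])

```text
t: 2.0
eef_pos: [0.207, 0.6419, 0.3105]
ee_rot: [0.305, 1.57, 2.045]
force: [-0.9, 0.1, -0.7]
width: 0.0005
```

Request:
carry_out([
  [0, 0, 0, 1, 0, 0],
  [0, 0, 0, 1, 0, 0],
  [0, 0, 0, 1, 0, 0],
  [0, 0, 0, 1, 0, 0],
  [0, 0, 0, 0.4, 0, 0],
])

```text
t: 2.5
eef_pos: [0.2069, 0.6417, 0.3106]
ee_rot: [0.724, 1.57, 2.142]
force: [0.4, -0.3, -0.1]
width: 0.0002
```

```bash
python3 - <<'E'
from h import *
goto([*w(.030,.100),.30],np.pi-.094)
E
```

```text
pos [0.2069 0.6417 0.3106] shift units [  0.25 -13.    -7.93] rows 13.0
turn units [-0.84  0.01 -0.01]
F [ 0.4 -0.3 -0.1] w 0.0002 t 2.5
```

Request:
carry_out([
  [0, -0.93, -0.57, -0.8, 0, 0],
  [0, -0.93, -0.57, 0, 0, 0],
  [0, -0.93, -0.57, 0, 0, 0],
  [0, -0.93, -0.57, 0, 0, 0],
  [0, -0.93, -0.57, 0, 0, 0],
])

```text
t: 3.0
eef_pos: [0.3804, 0.5079, 0.3092]
ee_rot: [1.045, 1.57, 2.529]
force: [0.3, 1.0, -0.2]
width: 0.0002
```

Request:
carry_out([
  [0, -0.93, -0.57, 0, 0, 0],
  [0, -0.93, -0.57, 0, 0, 0],
  [0, -0.93, -0.57, 0, 0, 0],
  [0, -0.93, -0.57, 0, 0, 0],
  [0, -0.93, -0.57, 0, 0, 0],
])

```text
t: 3.5
eef_pos: [0.562, 0.3719, 0.3104]
ee_rot: [-0.061, 1.568, 1.424]
force: [0.3, 1.4, 0.1]
width: 0.0006
```

Request:
carry_out([
  [0, -0.93, -0.57, 0, 0, 0],
  [0, -0.93, -0.57, 0, 0, 0],
  [0, -0.93, -0.57, 0, 0, 0],
  [0, -0.5, -0.3, 0, 0, 0],
  [0, 0, 0, 0, 0, 0],
])

```text
t: 4.0
eef_pos: [0.6945, 0.2713, 0.309]
ee_rot: [0.132, 1.569, 1.612]
force: [0.5, -1.0, -0.4]
width: 0.0007
```

```bash
python3 - <<'E'
from h import *
goto([*w(.030,.100),.124],np.pi-.094)
save(cams.grab_frame('side'),'s1.png');save(cams.grab_frame('top'),'t1.png')
E
```

```text
pos [0.6945 0.2713 0.309 ] shift units [ 4.62  0.5  -0.61] rows 4.6
turn units [ 0.04  0.03 -0.  ]
F [ 0.5 -1.  -0.4] w 0.0007 t 4.0
```

View pics/s1.png

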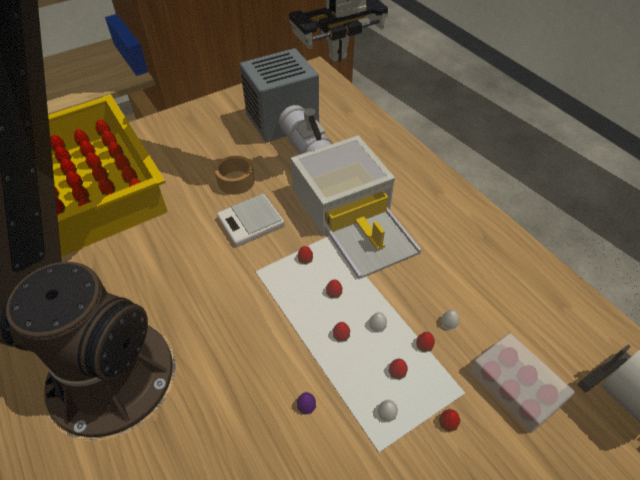

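Request:
carry_out([
  [0, 0.3, -0.6, 0, 0, 0],
  [1, 0.15, 0, 0, 0, 0],
  [1, 0, 0, 0, 0, 0],
  [1, 0, 0, 0, 0, 0],
  [0.7, 0, 0, 0, 0, 0],
])

```text
t: 4.6
eef_pos: [0.6708, 0.2577, 0.1659]
ee_rot: [-0.775, 1.554, 0.714]
force: [0.6, 0.1, -0.7]
width: 0.0005
```

```bash
python3 - <<'E'
from h import *
goto([*w(.030,.100),.124],np.pi-.094)
save(cams.grab_frame('side'),'s2.png')
E
```

```text
pos [0.6708 0.2577 0.1659] shift units [ 1.05 -0.05 -0.22] rows 1.0
turn units [0.17 0.17 0.16]
F [ 0.6  0.1 -0.7] w 0.0005 t 4.6
```

View pics/s2.png

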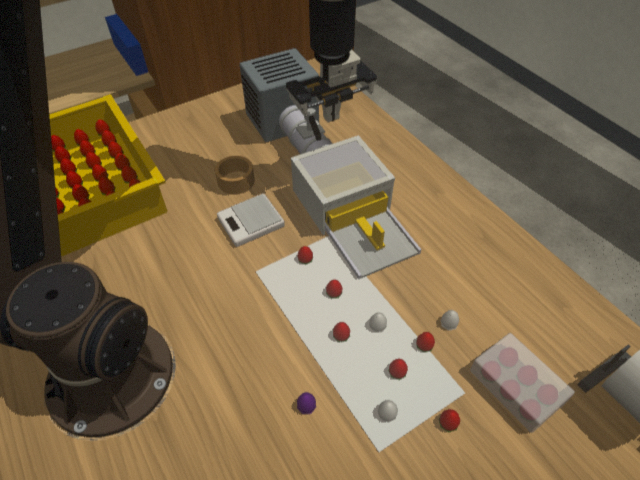

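Request:
carry_out([
  [0.7, 0, -0.2, 0.17, 0.17, 0.16],
  [0.4, 0, 0, 0, 0, 0],
  [0, 0, 0, 0, 0, 0],
])

```text
t: 4.95
eef_pos: [0.6659, 0.2526, 0.1178]
ee_rot: [2.158, 1.565, -2.645]
force: [-0.3, 0.4, -0.4]
width: 0.0006
```

Request:
carry_out([
  [0, 0.4, 0, 0, 0, 0],
  [0, 0.4, 0, 0, 0, 0],
  [0, 0.3, 0.05, 0, 0, 0],
  [0, 0.3, 0.1, 0, 0, 0],
])

```text
t: 5.35
eef_pos: [0.6151, 0.2679, 0.1261]
ee_rot: [-1.269, 1.561, 0.216]
force: [4.3, -1.7, -1.1]
width: 0.0003
```

```bash
python3 - <<'E'
from h import *
goto([*w(-.045,.125),.124],np.pi-.094)
save(cams.grab_frame('top')|{},'t2.png');save(cams.grab_frame('side')|{},'s3.png')
E
```

```text
pos [0.6151 0.2679 0.1261] shift units [0.05 0.4  0.29] rows 0.4
turn units [0.11 0.04 0.13]
F [ 4.3 -1.7 -1.1] w 0.0003 t 5.35
```

View pics/s3.png

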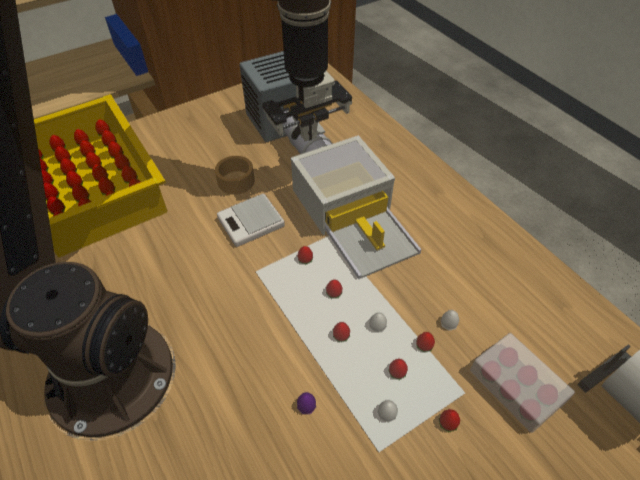

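Contact is made with about 4 N reaction and the handle is turning. I'll keep pushing round the arc.

Request:
carry_out([
  [0, 0.3, 0.2, 0, 0, 0],
  [0, 0.25, 0.25, 0, 0, 0],
  [0, 0.2, 0.3, 0, 0, 0],
])

```text
t: 5.75
eef_pos: [0.5885, 0.3007, 0.1298]
ee_rot: [-1.3, 1.558, 0.185]
force: [3.2, -3.4, -0.4]
width: 0.0005
```

```bash
python3 - <<'E'
from h import *
goto([*w(-.055,.150),.124],np.pi-.094)
E
```

```text
pos [0.5885 0.3007 0.1298] shift units [ 0.15 -0.09  0.16] rows 0.2
turn units [0.12 0.05 0.17]
F [ 3.2 -3.4 -0.4] w 0.0005 t 5.75
```

Request:
carry_out([
  [0.1, 0, 0.25, 0.1, 0, 0.15],
  [0.05, 0, 0.25, 0, 0, 0],
  [0, 0, 0.15, 0, 0, 0],
  [0, 0, 0.1, 0, 0, 0],
])

```text
t: 6.15
eef_pos: [0.5884, 0.3129, 0.1268]
ee_rot: [2.833, 1.539, -1.975]
force: [-2.3, -10.2, 5.4]
width: 0.0007
```

```bash
python3 - <<'E'
from h import *
goto([*w(-.055,.150),.124],np.pi-.094)
save(cams.grab_frame('top'),'t3.png')
E
```

```text
pos [0.5884 0.3129 0.1268] shift units [ 0.07 -0.12 -0.14] rows 0.1
turn units [-0.02 -0.43 -0.14]
F [ -2.3 -10.2   5.4] w 0.0007 t 6.15
```

View pics/t3.png

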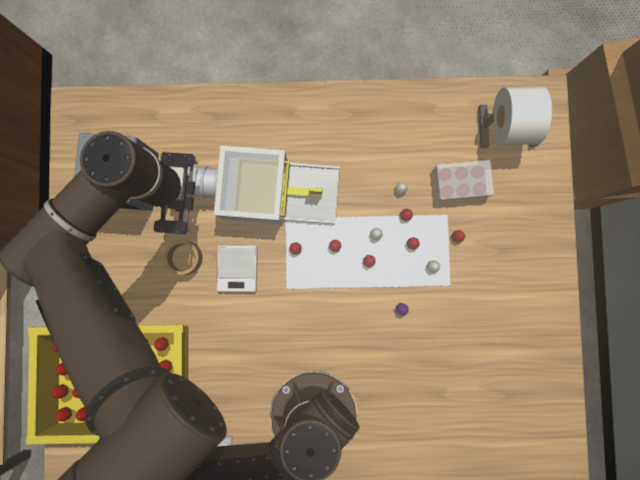

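Request:
carry_out([
  [0, 0, 0.2, 0, 0, 0],
  [0, 0, 0.2, 0, 0, 0],
])

```text
t: 6.4
eef_pos: [0.5879, 0.3129, 0.1269]
ee_rot: [2.813, 1.51, -2.0]
force: [-1.7, -30.7, 12.7]
width: 0.0006
```

Request:
carry_out([
  [0, 0, -0.6, 0, 0, 0],
  [-1, 0, -0.3, 0, -0.3, 0],
  [-1, 0, -1, 0, 0, 0],
  [-1, 0, -1, 0, 0, 0],
  [0, -0.5, -1, 0, 0, 0],
], hand=0.5)

```text
t: 6.9
eef_pos: [0.5965, 0.1683, 0.2468]
ee_rot: [2.574, 1.522, -2.236]
force: [1.4, 1.1, -0.1]
width: 0.0349
```

Request:
carry_out([
  [0, 0, -1, 0, 0, 0],
  [0, 0, -1, 0, 0, 0],
  [0, -0.5, -1, 0, 0, 0],
  [0, 0, -1, 0, 0, 0],
  [0, 0, 0, 0, 0, 0],
])

```text
t: 7.4
eef_pos: [0.6046, 0.0014, 0.2556]
ee_rot: [2.541, 1.528, -2.27]
force: [0.4, -0.8, 0.2]
width: 0.044
```

```bash
python3 - <<'E'
from h import *
goto([*w(0,-.175),.12],np.pi-.094)
save(cams.grab_frame('top'),'t4.png');save(cams.grab_frame('side'),'s4.png')
E
```

```text
pos [0.6046 0.0014 0.2556] shift units [ 3.4  -0.45 -0.43] rows 3.4
turn units [-0.08 -0.5  -0.35]
F [ 0.4 -0.8  0.2] w 0.044 t 7.4
```

View pics/t4.png

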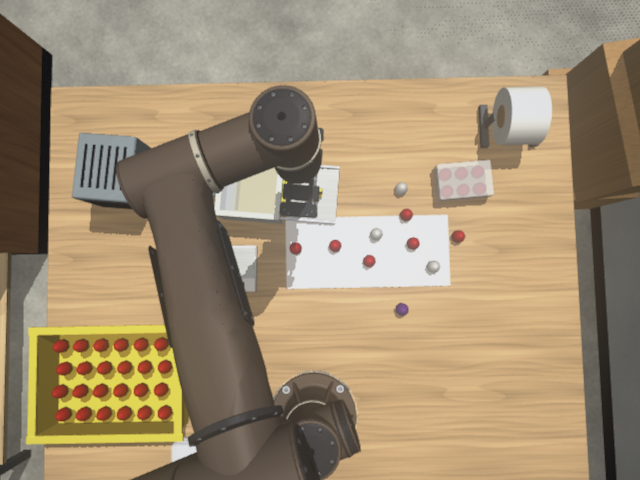

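View pics/s4.png

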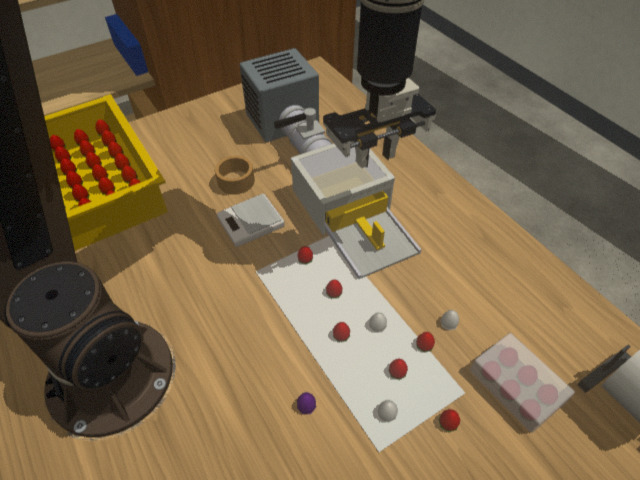

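```bash
python3 - <<'E'
from h import *
f=cams.grab_frame('side')
print('closed end',proj(f,[*w(-.095,.17),.153]),'hub',proj(f,[*w(0,.17),.16]))
E
```

```text
closed end (np.float64(274.03663101546476), np.float64(123.6434576276913)) hub (np.float64(309.3583608144305), np.float64(110.30703652429762))
```

Request:
carry_out([
  [0, -0.3, -0.3, 0, -0.5, -0.35],
  [0.8, -0.15, -0.12, 0, 0, 0],
  [1, 0, 0, 0, 0, 0],
  [0.5, 0, 0, 0, 0, 0],
  [0, 0, 0, 0, 0, 0],
])

```text
t: 8.05
eef_pos: [0.6248, -0.0061, 0.1612]
ee_rot: [-0.728, 1.565, 0.753]
force: [-0.8, -1.0, 0.5]
width: 0.0439
```

```bash
python3 - <<'E'
from h import *
goto([*w(0,-.175),.044],np.pi-.094)
f=cams.grab_frame('side');save(f,'s5.png')
print('closed end',proj(f,[*w(-.095,.17),.153]),'hub',proj(f,[*w(0,.17),.16]))
E
```

```text
pos [ 0.6248 -0.0061  0.1612] shift units [ 2.93  0.17 -0.42] rows 2.9
turn units [0.07 0.06 0.06]
F [-0.8 -1.   0.5] w 0.0439 t 8.05
closed end (np.float64(274.03663101546476), np.float64(123.6434576276913)) hub (np.float64(309.3583608144305), np.float64(110.30703652429762))
```

View pics/s5.png

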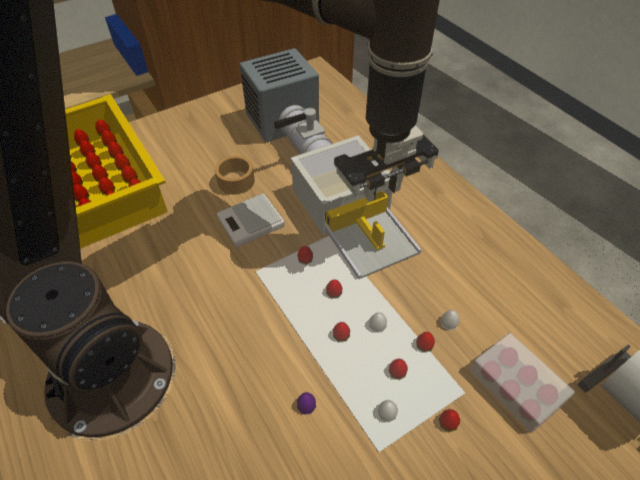

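Request:
carry_out([
  [0, 0.15, -0.4, 0, 0, 0],
  [0.8, 0, 0, 0, 0, 0],
  [0.8, 0, 0, 0, 0, 0],
  [0, 0, 0, 0, 0, 0],
])

```text
t: 8.5
eef_pos: [0.6223, -0.0197, 0.1042]
ee_rot: [-1.143, 1.554, 0.344]
force: [-0.1, 0.4, -1.1]
width: 0.0441
```

```bash
python3 - <<'E'
from h import *
goto([*w(0,-.175),.044],np.pi-.094)
f=cams.grab_frame('side');c=f['pixels'][150:300,280:480];cv2.imwrite('pics/s6.png',cv2.cvtColor(cv2.resize(c,None,fx=3,fy=3),cv2.COLOR_RGB2BGR))
E
```

```text
pos [ 0.6223 -0.0197  0.1042] shift units [ 1.5   0.15 -0.08] rows 1.5
turn units [0.14 0.1  0.22]
F [-0.1  0.4 -1.1] w 0.0441 t 8.5
```

View pics/s6.png

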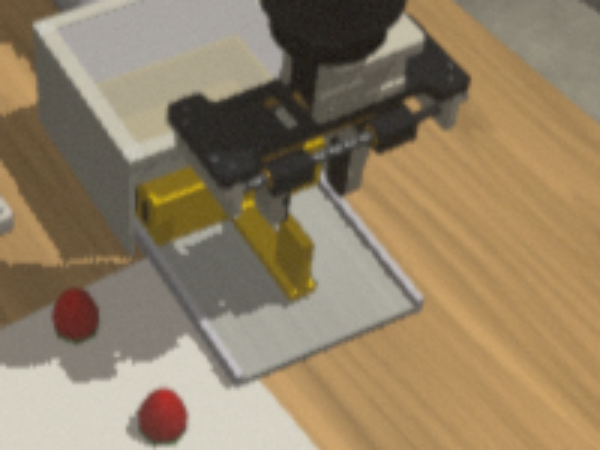

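Request:
carry_out([
  [0.3, 0.15, -0.1, 0.1, 0.1, 0.2],
  [0.5, 0, 0, 0, 0, 0],
  [0.5, 0, 0, 0, 0, 0],
  [0.2, 0, 0, 0, 0, 0],
  [0, 0, 0, 0, 0, 0],
])

```text
t: 9.05
eef_pos: [0.6228, -0.0229, 0.0538]
ee_rot: [-1.435, 1.556, 0.046]
force: [0.1, 0.4, 0.3]
width: 0.0438
```

```bash
python3 - <<'E'
from h import *
goto([*w(0,-.175),.044],np.pi-.094)
f=cams.grab_frame('side');c=f['pixels'][150:300,280:480];cv2.imwrite('pics/s7.png',cv2.cvtColor(cv2.resize(c,None,fx=3,fy=3),cv2.COLOR_RGB2BGR))
E
```

```text
pos [ 0.6228 -0.0229  0.0538] shift units [0.24 0.15 0.01] rows 0.2
turn units [0.06 0.03 0.22]
F [0.1 0.4 0.3] w 0.0438 t 9.05
```

View pics/s7.png

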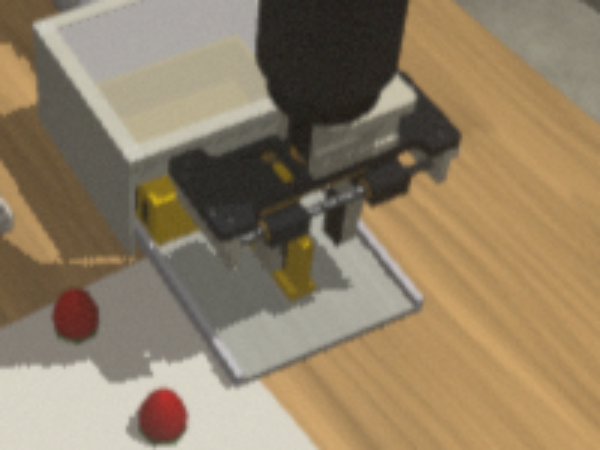

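Request:
carry_out([
  [0.25, 0.15, 0, 0.05, 0, 0.25],
  [0, 0, 0, 0, 0, 0],
])

```text
t: 9.3
eef_pos: [0.6179, -0.022, 0.0457]
ee_rot: [0.16, 1.568, 1.638]
force: [-0.9, -0.9, 0.1]
width: 0.0439
```

Request:
carry_out([
  [0, 0, 0, 0, 0, 0],
  [0, 0, 0, 0, 0, 0],
  [0, 0, 0, 0, 0, 0],
  [0, 0, 0, 0, 0, 0],
  [0, 0, 0, 0, 0, 0],
], hand=1, newtons=20)

```text
t: 9.8
eef_pos: [0.6172, -0.0219, 0.0469]
ee_rot: [0.443, 1.567, 1.921]
force: [-5.1, 1.9, 7.7]
width: 0.01
```

```bash
python3 - <<'E'
from h import *
goto([*w(0,-.32),.046],np.pi-.094)
E
```

```text
pos [ 0.6172 -0.0219  0.0469] shift units [ 0.01  0.01 -3.63] rows 3.6
turn units [ 0.    0.04 -0.02]
F [-5.1  1.9  7.7] w 0.01 t 9.8
```

Request:
carry_out([
  [0, 0, -0.5, 0, 0, 0],
  [0, 0, -0.6, 0, 0, 0],
  [0, 0, -0.6, 0, 0, 0],
  [0, 0, -0.6, 0, 0, 0],
], newtons=30)

```text
t: 10.2
eef_pos: [0.6083, -0.1113, 0.047]
ee_rot: [0.249, 1.565, 1.729]
force: [0.3, 2.5, 0.7]
width: 0.0101
```

```bash
python3 - <<'E'
from h import *
goto([*w(0,-.31),.046],np.pi-.094)
E
```

```text
pos [ 0.6083 -0.1113  0.047 ] shift units [ 0.02  0.   -1.13] rows 1.1
turn units [ 0.05  0.08 -0.02]
F [0.3 2.5 0.7] w 0.0101 t 10.2
```

Request:
carry_out([
  [0, 0, -0.5, 0, 0, 0],
  [0, 0, -0.5, 0, 0, 0],
  [0, 0, -0.3, 0, 0, 0],
  [0, 0, -0.2, 0, 0, 0],
  [0, 0, -0.2, 0, 0, 0],
])

```text
t: 10.7
eef_pos: [0.6029, -0.1662, 0.0456]
ee_rot: [-0.069, 1.544, 1.405]
force: [-0.7, 38.3, 6.5]
width: 0.0095
```

```bash
python3 - <<'E'
from h import *
goto([*w(0,-.31),.046],np.pi-.094)
E
```

```text
pos [ 0.6029 -0.1662  0.0456] shift units [-0.   -0.01  0.25] rows 0.2
turn units [-0.04  0.38  0.03]
F [-0.7 38.3  6.5] w 0.0095 t 10.7
```

Request:
carry_out([
  [0, 0, 0.15, 0, 0.3, 0],
  [0, 0, 0, 0, 0, 0],
])

```text
t: 10.9
eef_pos: [0.6037, -0.1578, 0.0458]
ee_rot: [-0.244, 1.563, 1.231]
force: [0.5, 1.7, 0.2]
width: 0.01
```

Request:
carry_out([
  [0, 0, 0, 0, 0, 0],
  [0, 0, 0, 0, 0, 0],
  [0, 0, 0, 0, 0, 0],
  [-1, 0, 0, 0, 0, 0],
  [-1, 0, 0, 0, 0, 0],
], hand=0.4)

```text
t: 11.4
eef_pos: [0.5996, -0.1599, 0.1214]
ee_rot: [0.978, 1.559, 2.451]
force: [1.0, -0.7, 0.3]
width: 0.0442
```

Request:
carry_out([
  [-1, 0, 0, 0, 0, 0],
  [-1, 0, 0, 0, 0, 0],
  [0, 0.5, -1, 0, 0, 0],
  [0, 0.5, -1, 0, 0, 0],
  [0, 0.5, -0.5, 0, 0, 0],
])

```text
t: 11.9
eef_pos: [0.5337, -0.2582, 0.2116]
ee_rot: [-0.33, 1.566, 1.146]
force: [-0.8, -0.2, 0.2]
width: 0.0528
```

```bash
python3 - <<'E'
from h import *
goto([.5511,-.2712,.1],np.pi-.094)
ft,fs,o=berries()
for p,e,c,d,a in o:
    if c[0]>200: print(p.round(4),round(e,4),c.round(1),d.round(1),a)
save(ft,'t8.png');save(fs,'s8.png')
E
```

```text
pos [ 0.5337 -0.2582  0.2116] shift units [ 2.79 -0.46 -0.3 ] rows 2.8
turn units [-0.    0.07  0.02]
F [-0.8 -0.2  0.2] w 0.0528 t 11.9
[ 0.5543 -0.267   0.0057] 0.0043 [403.5 213.9] [425.4 341. ] 53
[ 0.4869 -0.4146  0.0152] 0.0015 [458.  235.9] [449.6 419.4] 113
[0.4648 0.0483 0.0077] 0.0031 [292.8 247.6] [304.9 254.3] 52
[ 0.4201 -0.1685  0.0241] 0.001 [371.1 261.1] [341.  331.4] 48
```

View pics/t8.png

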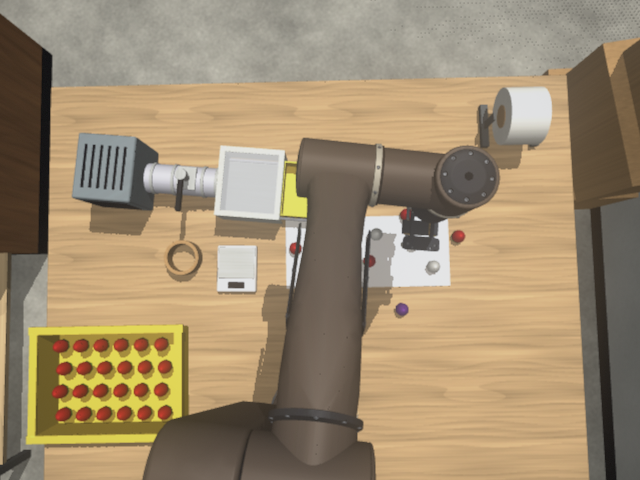

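View pics/s8.png

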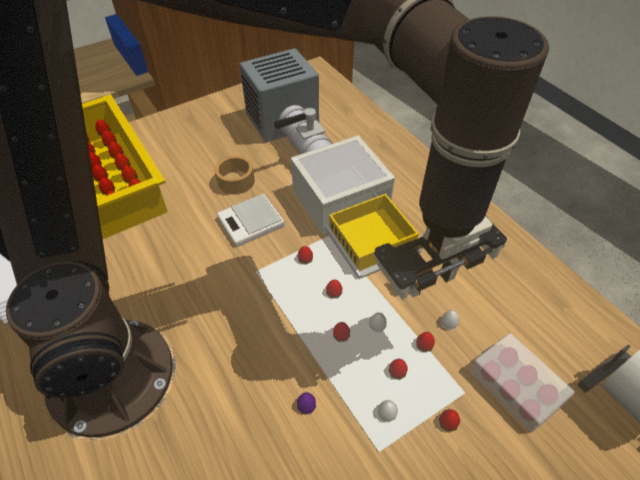

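```bash
cat >> h.py <<'E'
def sideb(show=True):
    fs=cams.grab_frame('side')
    L=[(onz(fs,*c,.0155),c,s) for c,s in blobs(fs) if c[0]>200]
    if show:
        for p,c,s in L: print('  berry',p[:2].round(4),c.round(0),s[4])
    return fs
E
python3 - <<'E'
from h import *
sideb()
E
```

```text
berry [0.4631 0.0421] [305. 254.] 191
  berry [ 0.468  -0.0694] [334. 288.] 208
  berry [ 0.4226 -0.1643] [341. 331.] 235
  berry [ 0.5516 -0.2712] [425. 341.] 254
  berry [ 0.4701 -0.2882] [398. 368.] 270
  berry [ 0.4875 -0.415 ] [450. 419.] 314
```

Request:
carry_out([
  [0.8, -0.3, -0.3, 0, 0, 0],
  [0.9, -0.15, 0, 0, 0, 0],
  [0.9, 0, 0, 0, 0, 0],
  [0.3, 0, 0, 0, 0, 0],
  [0, 0, 0, 0, 0, 0],
])

```text
t: 12.55
eef_pos: [0.5537, -0.2721, 0.0942]
ee_rot: [-1.028, 1.563, 0.446]
force: [0.5, -0.1, 0.9]
width: 0.0526
```

```bash
python3 - <<'E'
from h import *
save(sideb(),'s9.png'); goto([.5511,-.2712,.005],np.pi-.094)
E
```

```text
berry [0.463  0.0422] [305. 254.] 192
  berry [ 0.4679 -0.0694] [334. 288.] 209
  berry [ 0.4228 -0.1642] [341. 331.] 238
  berry [ 0.5509 -0.2713] [425. 341.] 250
  berry [ 0.47   -0.2881] [398. 368.] 273
  berry [ 0.4874 -0.415 ] [450. 419.] 317
pos [ 0.554  -0.2722  0.095 ] shift units [2.25 0.09 0.01] rows 2.2
turn units [-0.04  0.05  0.1 ]
F [-0.3  0.5 -0.9] w 0.0528 t 12.6
```

View pics/s9.png

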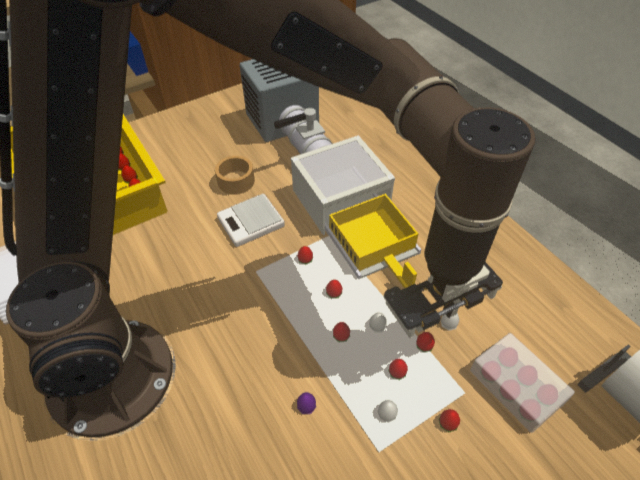

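Request:
carry_out([
  [0.7, 0.1, 0, 0, 0, 0.1],
  [0.7, 0, 0, 0, 0, 0],
  [0.5, 0, 0, 0, 0, 0],
  [0.2, 0, 0, 0, 0, 0],
  [0, 0, 0, 0, 0, 0],
])

```text
t: 13.1
eef_pos: [0.5588, -0.2727, 0.0192]
ee_rot: [-1.529, 1.555, -0.051]
force: [0.8, 0.0, 0.5]
width: 0.0524
```

```bash
python3 - <<'E'
from h import *
goto([.5511,-.2712,.005],np.pi-.094)
E
```

```text
pos [ 0.5588 -0.2727  0.0192] shift units [0.35 0.2  0.02] rows 0.4
turn units [0.01 0.01 0.22]
F [0.8 0.  0.5] w 0.0524 t 13.1
```

Request:
carry_out([
  [0.3, 0.2, 0, 0, 0, 0.2],
  [0, 0, 0, 0, 0, 0],
])

```text
t: 13.3
eef_pos: [0.5523, -0.2722, 0.0092]
ee_rot: [-1.548, 1.566, -0.069]
force: [-0.6, -0.4, 0.1]
width: 0.0524
```

Request:
carry_out([
  [0, 0, 0, 0, 0, 0],
  [0, 0, 0, 0, 0, 0],
  [0, 0, 0, 0, 0, 0],
  [0, 0, 0, 0, 0, 0],
], hand=1, newtons=12)

```text
t: 13.7
eef_pos: [0.5537, -0.2725, 0.0116]
ee_rot: [-1.632, 1.563, -0.153]
force: [-0.2, -0.5, -1.0]
width: 0.0338
```

Request:
carry_out([
  [-0.7, 0, 0, 0, 0, 0],
  [-1, 0, 0, 0, 0, 0],
  [-1, 0, 0, 0, 0, 0],
  [-1, 0, 0, 0, 0, 0],
])

```text
t: 14.1
eef_pos: [0.5485, -0.2714, 0.1575]
ee_rot: [1.323, 1.565, 2.801]
force: [1.1, -0.4, -0.1]
width: 0.0341
```

```bash
cat >> h.py <<'E'
def tr(x,y): return w(x,-.16+y)
E
python3 - <<'E'
from h import *
goto([*tr(-.028,.03),.14],np.pi-.094); save(sideb(),'s10.png')
E
```

```text
pos [ 0.5485 -0.2714  0.1575] shift units [ 0.45 -0.43  7.5 ] rows 7.5
turn units [ 0.01  0.02 -0.08]
F [ 1.1 -0.4 -0.1] w 0.0341 t 14.1
  berry [0.4632 0.0424] [305. 254.] 190
  berry [ 0.4681 -0.0692] [334. 288.] 208
  berry [ 0.6268 -0.2261] [439. 307.] 64
  berry [ 0.4228 -0.1642] [341. 331.] 236
  berry [ 0.4702 -0.2881] [398. 368.] 268
  berry [ 0.4875 -0.415 ] [450. 419.] 316
```

View pics/s10.png

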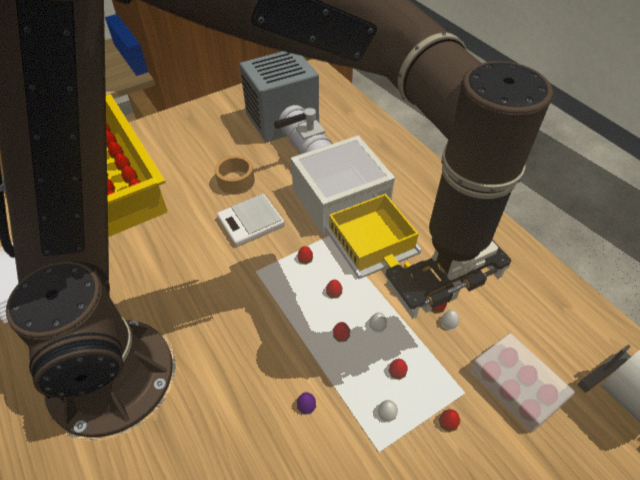

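Request:
carry_out([
  [0, -0.1, 0.8, 0, 0, 0],
  [0, -0.1, 1, 0, 0, 0],
  [0, -0.1, 1, 0, 0, 0],
  [0, -0.1, 1, 0, 0, 0],
  [0, 0, 1, 0, 0, 0],
])

```text
t: 14.65
eef_pos: [0.5885, -0.0823, 0.1704]
ee_rot: [-1.685, 1.556, -0.214]
force: [1.5, 0.3, -0.2]
width: 0.0339
```

Request:
carry_out([
  [0, 0, 1, 0, 0, 0],
  [0, 0, 1, 0, 0, 0],
  [0, 0, 0.4, 0, 0, 0],
  [0, 0, 0, 0, 0, 0],
])

```text
t: 15.05
eef_pos: [0.5986, 0.0217, 0.1704]
ee_rot: [-1.608, 1.554, -0.132]
force: [-0.6, -0.4, -0.3]
width: 0.0343
```

```bash
python3 - <<'E'
from h import *
goto([*tr(-.028,.03),.03],np.pi-.094); f=sideb(0);
for a in((-.075,-.07),(.075,-.07),(-.075,.07)): print(np.round(proj(f,[*tr(*a),.06])))
c=f['pixels'][150:300,280:480];cv2.imwrite('pics/s11.png',cv2.cvtColor(cv2.resize(c,None,fx=3,fy=3),cv2.COLOR_RGB2BGR))
E
```

```text
pos [0.5986 0.0217 0.1704] shift units [3.51 0.2  0.08] rows 3.5
turn units [-0.01 -0.01  0.24]
F [-0.6 -0.4 -0.3] w 0.0343 t 15.05
[362. 262.]
[421. 237.]
[331. 218.]
```

View pics/s11.png

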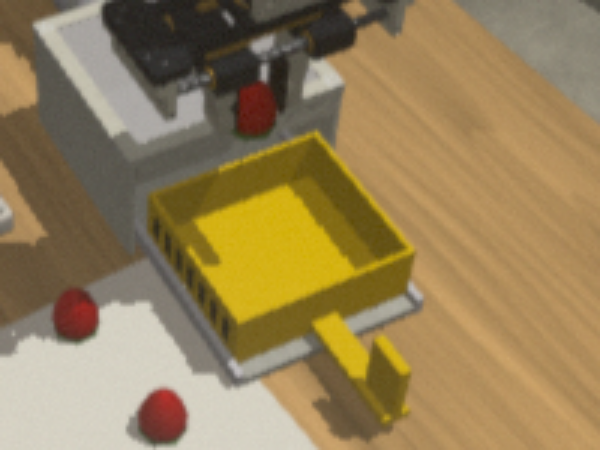

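```bash
python3 - <<'E'
from h import *
f=cams.grab_frame('side'); t=cams.grab_frame('top')
S=lambda x,y:(280+x/3,150+y/3)
for n,a,z in (('rimFL',(236,322),.06),('rimFR',(413,250),.06),('rimBL',(149,194),.06),('bedL',(238,382),.010),('bedR',(420,298),.01),('tabtop',(392,345),.076),('tabfoot',(392,420),.02),('hoodFL',(132,150),.107)):
    p=onz(f,*S(*a),z); d=p[:2]-C; print(n,p.round(4),'cooler',np.round([d@XC,d@YC],4))
c=t['pixels'][120:300,200:430];cv2.imwrite('pics/t11.png',cv2.cvtColor(cv2.resize(c,None,fx=3,fy=3),cv2.COLOR_RGB2BGR))
E
```

```text
rimFL [ 0.5384 -0.0565  0.06  ] cooler [-0.0748 -0.2168]
rimFR [ 0.6871 -0.0714  0.06  ] cooler [ 0.0745 -0.2176]
rimBL [0.5533 0.0799 0.06  ] cooler [-0.0728 -0.0796]
bedL [ 0.5325 -0.0723  0.01  ] cooler [-0.0792 -0.233 ]
bedR [ 0.6943 -0.0822  0.01  ] cooler [ 0.0827 -0.2277]
tabtop [ 0.6096 -0.14    0.076 ] cooler [ 0.0038 -0.2933]
tabfoot [ 0.6008 -0.1629  0.02  ] cooler [-0.0028 -0.3168]
hoodFL [0.5428 0.0876 0.107 ] cooler [-0.0841 -0.0729]
```

View pics/t11.png

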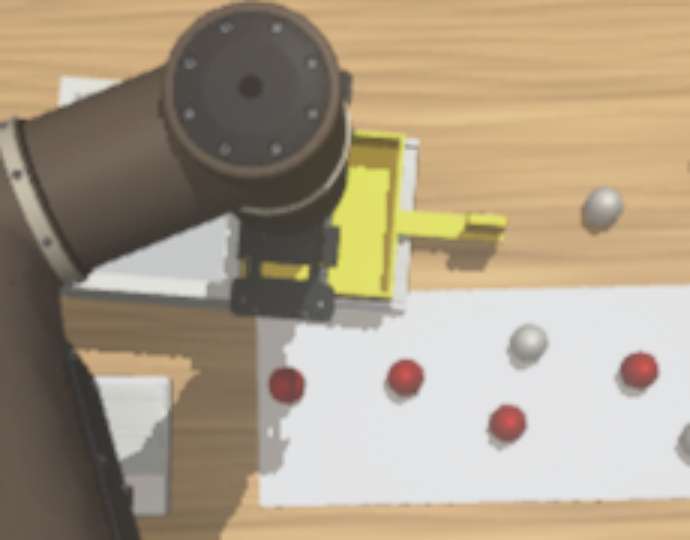

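```bash
python3 - <<'E'
from h import *
t=cams.grab_frame('top'); f=cams.grab_frame('side')
S=lambda x,y:(280+x/3,150+y/3)
for n,a,z,b in (('rimFR',(404,137),.06,(413,250)),('rimFL',(395,300),.06,(236,322)),('bedR',(418,141),.01,(420,298)),('bedL',(406,310),.01,(238,382)),('tabend',(503,228),.076,(400,352))):
    q=(200+a[0]/3,120+a[1]/3);p=onz(t,*q,z); d=p[:2]-C; x,e=tri(t,q,f,S(*b));g=x[:2]-C
    print(n,'cooler',np.round([d@XC,d@YC],4),'tri',np.round([g@XC,g@YC,x[2],e],4))
E
```

```text
rimFR cooler [ 0.0705 -0.2194] tri [ 0.0706 -0.22    0.0644  0.0026]
rimFL cooler [-0.0792 -0.2221] tri [-0.0795 -0.2224  0.0691  0.0016]
bedR cooler [ 0.0786 -0.233 ] tri [ 0.077  -0.2331  0.0191  0.0008]
bedL cooler [-0.0825 -0.2333] tri [-0.0815 -0.2339  0.0123  0.0028]
tabend cooler [-0.0091 -0.3139] tri [-0.0106 -0.3136  0.1008  0.0058]
```

```bash
python3 - <<'E'
from h import *
goto([*w(-.028,-.192),.10],np.pi-.094)
E
```

```text
pos [0.5982 0.0185 0.1705] shift units [ 1.76  0.16 -1.39] rows 1.8
turn units [-0.07 -0.01  0.23]
F [-0.5 -0.9 -0.6] w 0.0342 t 15.3
```

Request:
carry_out([
  [0, 0.1, -0.8, 0, 0, 0.2],
  [0.5, 0.05, -0.5, 0, 0, 0],
  [0.8, 0, 0, 0, 0, 0],
  [0.5, 0.05, 0, 0, 0, 0.1],
  [0, 0, 0, 0, 0, 0],
])

```text
t: 15.8
eef_pos: [0.5852, -0.0405, 0.098]
ee_rot: [1.631, 1.569, 3.095]
force: [0.4, -1.2, -0.6]
width: 0.0335
```

```bash
python3 - <<'E'
from h import *
goto([*w(-.028,-.192),.03],np.pi-.094)
E
```

```text
pos [ 0.5852 -0.0405  0.098 ] shift units [ 1.7  -0.05  0.11] rows 1.7
turn units [-0.18 -0.   -0.02]
F [ 0.4 -1.2 -0.6] w 0.0335 t 15.8
```

Request:
carry_out([
  [0.6, -0.05, 0.1, -0.1, 0, 0],
  [0.5, 0.05, 0, 0, 0, 0.1],
  [0.4, 0.05, 0, 0, 0, 0.1],
  [0.15, 0, 0, 0, 0, 0],
  [0, 0, 0, 0, 0, 0],
])

```text
t: 16.3
eef_pos: [0.5863, -0.0394, 0.0342]
ee_rot: [1.538, 1.561, 3.006]
force: [0.4, -0.1, -0.8]
width: 0.0342
```

```bash
python3 - <<'E'
from h import *
goto([*w(-.028,-.192),.028],np.pi-.094);f=sideb(0)
c=f['pixels'][150:300,280:480];cv2.imwrite('pics/s12.png',cv2.cvtColor(cv2.resize(c,None,fx=3,fy=3),cv2.COLOR_RGB2BGR))
E
```

```text
pos [ 0.5863 -0.0394  0.0342] shift units [ 0.16 -0.02  0.08] rows 0.2
turn units [-0.13  0.01 -0.15]
F [ 0.4 -0.1 -0.8] w 0.0342 t 16.3
```

View pics/s12.png

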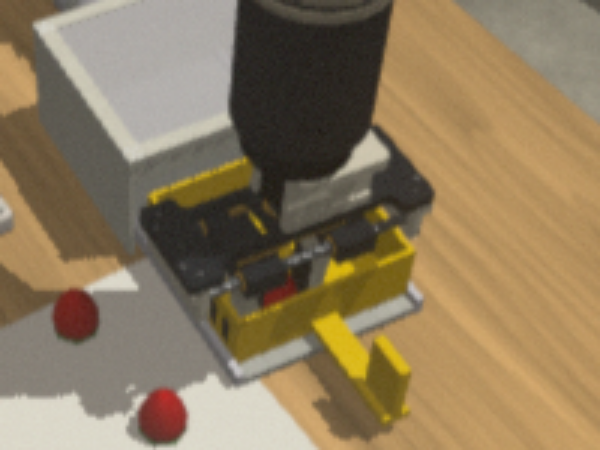

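Request:
carry_out([
  [0.15, 0, 0, 0, 0, 0],
  [0, 0, 0, 0, 0, 0],
])

```text
t: 16.55
eef_pos: [0.5877, -0.0392, 0.03]
ee_rot: [1.403, 1.564, 2.871]
force: [0.0, -0.0, -0.7]
width: 0.0341
```

Request:
carry_out([
  [0, 0, 0, 0, 0, 0],
  [0, 0, 0, 0, 0, 0],
  [0, 0, 0, 0, 0, 0],
], hand=0.48)

```text
t: 16.85
eef_pos: [0.5886, -0.0389, 0.0314]
ee_rot: [1.203, 1.566, 2.672]
force: [-0.7, -0.2, -1.0]
width: 0.0451
```

Request:
carry_out([
  [-0.5, 0, 0, 0, 0, 0],
  [-1, 0, 0, 0, 0, 0],
  [-1, 0, 0, 0, 0, 0],
  [0, -0.2, -1, 0, 0, 0],
  [0, -0.3, -1, 0, 0, 0],
])

```text
t: 17.35
eef_pos: [0.6012, -0.1186, 0.1362]
ee_rot: [1.339, 1.567, 2.815]
force: [1.0, 0.1, -0.9]
width: 0.0455
```

```bash
python3 - <<'E'
from h import *
goto([*w(0,-.30),.046],np.pi-.094);f=sideb(1);save(f,'s13.png')
E
```

```text
pos [ 0.6012 -0.1186  0.1362] shift units [ 2.25 -0.17 -0.68] rows 2.3
turn units [-0.01  0.01 -0.06]
F [ 1.   0.1 -0.9] w 0.0455 t 17.35
  berry [ 0.6006 -0.0197] [371. 247.] 77
  berry [0.4631 0.0425] [305. 254.] 190
  berry [ 0.4676 -0.0693] [334. 288.] 212
  berry [ 0.4235 -0.1639] [341. 331.] 238
  berry [ 0.4702 -0.2882] [398. 368.] 267
  berry [ 0.4873 -0.4151] [450. 419.] 317
```

View pics/s13.png

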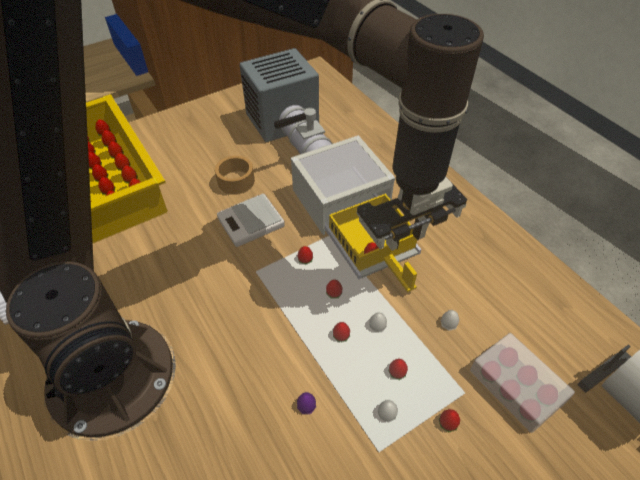

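Request:
carry_out([
  [0, -0.15, -0.7, 0, 0, 0],
  [0.7, 0, 0, 0, 0, 0],
  [0.7, 0, 0, 0, 0, 0],
  [0.5, 0.1, 0, 0, 0, 0.2],
  [0, 0, 0, 0, 0, 0],
])

```text
t: 17.9
eef_pos: [0.6036, -0.1563, 0.061]
ee_rot: [1.607, 1.559, 3.077]
force: [0.5, 0.8, -0.6]
width: 0.0455
```

```bash
python3 - <<'E'
from h import *
goto([*w(0,-.303),.048],np.pi-.094);f=sideb(0)
c=f['pixels'][150:300,320:520];cv2.imwrite('pics/s14.png',cv2.cvtColor(cv2.resize(c,None,fx=3,fy=3),cv2.COLOR_RGB2BGR))
E
```

```text
pos [ 0.6036 -0.1563  0.061 ] shift units [ 0.33 -0.02  0.18] rows 0.3
turn units [-0.1  -0.01 -0.17]
F [ 0.5  0.8 -0.6] w 0.0455 t 17.9
```

View pics/s14.png

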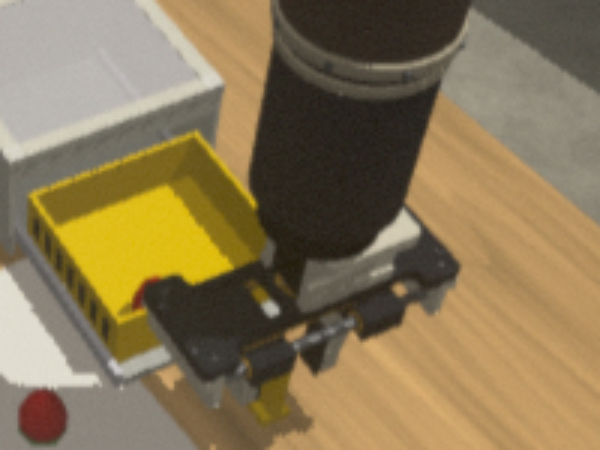

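Request:
carry_out([
  [0.3, 0, 0.15, 0, 0, -0.1],
  [0, 0, 0, 0, 0, 0],
])

```text
t: 18.15
eef_pos: [0.6068, -0.15, 0.0524]
ee_rot: [-3.045, 1.57, -1.574]
force: [-0.5, 0.8, -1.0]
width: 0.0456
```

Request:
carry_out([
  [0, 0, 0, 0, 0, 0],
  [0, 0, 0, 0, 0, 0],
  [0, 0, 0, 0, 0, 0],
  [0, 0, 0, 0, 0, 0],
  [0, 0, 0, 0, 0, 0],
], hand=1, newtons=30)

```text
t: 18.65
eef_pos: [0.6053, -0.1498, 0.0566]
ee_rot: [2.079, 1.568, -2.732]
force: [-18.2, 4.0, 12.0]
width: 0.0109
```

Request:
carry_out([
  [0, 0, -0.15, 0, 0, 0],
  [0, 0, -0.15, 0, 0, 0],
  [0, 0, -0.1, 0, 0, 0],
])

```text
t: 18.95
eef_pos: [0.6037, -0.1584, 0.0566]
ee_rot: [0.132, 1.562, 1.603]
force: [-2.6, 30.1, 6.3]
width: 0.0097
```

```bash
python3 - <<'E'
from h import *
goto([*w(0,-.310),.048],np.pi-.094)
E
```

```text
pos [ 0.6037 -0.1584  0.0566] shift units [ 0.22 -0.01  0.05] rows 0.2
turn units [-0.08  0.13 -0.02]
F [-2.6 30.1  6.3] w 0.0097 t 18.95
```

Request:
carry_out([
  [0, 0, 0, 0, 0, 0],
  [0, 0, 0, 0, 0, 0],
  [0, 0, 0, 0, 0, 0],
  [0, 0, 0, 0, 0, 0],
], hand=0.4)

```text
t: 19.35
eef_pos: [0.605, -0.1583, 0.0576]
ee_rot: [-0.139, 1.561, 1.333]
force: [-0.3, 0.4, 0.4]
width: 0.0361
```

Request:
carry_out([
  [-1, 0, 0, 0, 0, 0],
  [-1, 0, 0, 0, 0, 0],
  [-1, 0, 0, 0, 0, 0],
  [0, 1, -0.5, 0, 0, 0],
  [0, 1, -1, 0, 0, 0],
])

```text
t: 19.85
eef_pos: [0.5225, -0.2108, 0.1799]
ee_rot: [0.168, 1.565, 1.643]
force: [-0.3, -1.9, -0.3]
width: 0.0526
```

```bash
python3 - <<'E'
from h import *
goto([.4702,-.2882,.09],np.pi-.094);f=sideb(1);save(f,'s15.png')
t=cams.grab_frame('top');save(t,'t15.png')
E
```

```text
pos [ 0.5225 -0.2108  0.1799] shift units [ 2.24  1.11 -2.07] rows 2.2
turn units [-0.03  0.09 -0.01]
F [-0.3 -1.9 -0.3] w 0.0526 t 19.85
  berry [0.4632 0.0427] [305. 254.] 188
  berry [ 0.4678 -0.0693] [334. 288.] 208
  berry [ 0.4229 -0.164 ] [341. 331.] 238
  berry [ 0.4702 -0.2882] [398. 368.] 266
  berry [ 0.4874 -0.415 ] [450. 419.] 320
```

View pics/t15.png

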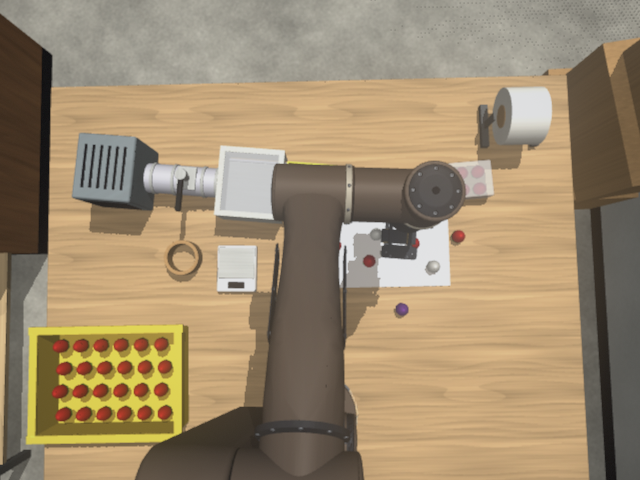

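View pics/s15.png

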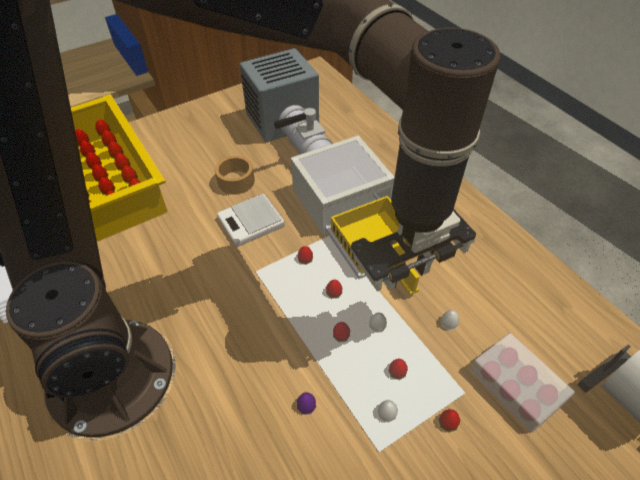

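Request:
carry_out([
  [0, 0.5, -0.9, 0, 0, 0],
  [0, 0.5, -0.9, 0, 0, 0],
  [0.6, 0.1, -0.2, 0, 0, 0],
  [0.8, 0, 0, 0, 0, 0],
  [0.7, 0, 0, 0, 0, 0.1],
])

```text
t: 20.45
eef_pos: [0.4675, -0.2956, 0.1002]
ee_rot: [-1.254, 1.566, 0.213]
force: [0.4, -0.7, 0.2]
width: 0.0523
```

```bash
python3 - <<'E'
from h import *
goto([.4702,-.2882,.008],np.pi-.094)
E
```

```text
pos [ 0.4675 -0.2956  0.1002] shift units [ 2.31 -0.04  0.19] rows 2.3
turn units [-0.14  0.02  0.06]
F [ 0.4 -0.7  0.2] w 0.0523 t 20.45
```

Request:
carry_out([
  [0.7, 0, 0.2, -0.1, 0, 0],
  [0.7, 0.05, 0, 0, 0, 0.1],
  [0.5, 0.05, 0, 0, 0, 0.1],
  [0.25, 0, 0, 0, 0, 0],
  [0, 0, 0, 0, 0, 0],
])

```text
t: 20.95
eef_pos: [0.4616, -0.2889, 0.0078]
ee_rot: [1.516, 1.555, 2.986]
force: [-0.5, 0.4, -0.9]
width: 0.0527
```

```bash
python3 - <<'E'
from h import *
goto([.4702,-.2882,.008],np.pi-.094)
E
```

```text
pos [ 0.4616 -0.2889  0.0078] shift units [-0.01 -0.21  0.04] rows 0.2
turn units [-0.09  0.01 -0.22]
F [-0.5  0.4 -0.9] w 0.0527 t 20.95
```

Request:
carry_out([
  [0, -0.2, 0, 0, 0, -0.2],
  [0, 0, 0, 0, 0, 0],
])

```text
t: 21.15
eef_pos: [0.4714, -0.2904, 0.009]
ee_rot: [-1.464, 1.569, 0.006]
force: [0.6, -0.2, 0.6]
width: 0.0526
```

Request:
carry_out([
  [0, 0, 0, 0, 0, 0],
  [0, 0, 0, 0, 0, 0],
  [0, 0, 0, 0, 0, 0],
  [0, 0, 0, 0, 0, 0],
], hand=1, newtons=12)

```text
t: 21.55
eef_pos: [0.4735, -0.2909, 0.012]
ee_rot: [-1.649, 1.563, -0.178]
force: [0.4, -0.8, 0.6]
width: 0.034
```

Request:
carry_out([
  [-0.7, 0, 0, 0, 0, 0],
  [-1, 0, 0, 0, 0, 0],
  [-1, 0, 0, 0, 0, 0],
  [-1, 0, 0, 0, 0, 0],
  [0, 0, 0, 0, 0, 0],
])

```text
t: 22.05
eef_pos: [0.471, -0.2906, 0.1647]
ee_rot: [-1.745, 1.567, -0.274]
force: [0.4, 0.6, -0.8]
width: 0.034
```

```bash
python3 - <<'E'
from h import *
goto([*tr(-.028,-.008),.15],np.pi-.094);f=sideb(1);save(f,'s16.png')
E
```

```text
pos [ 0.471  -0.2906  0.1647] shift units [ 0.37 -2.26  7.22] rows 7.2
turn units [-0.08 -0.01  0.05]
F [ 0.4  0.6 -0.8] w 0.034 t 22.05
  berry [0.463  0.0422] [305. 254.] 193
  berry [ 0.5995 -0.0285] [373. 250.] 67
  berry [ 0.4681 -0.0691] [334. 288.] 207
  berry [ 0.4232 -0.164 ] [341. 331.] 240
  berry [ 0.5382 -0.2467] [412. 335.] 42
  berry [ 0.4876 -0.415 ] [450. 419.] 318
```

View pics/s16.png

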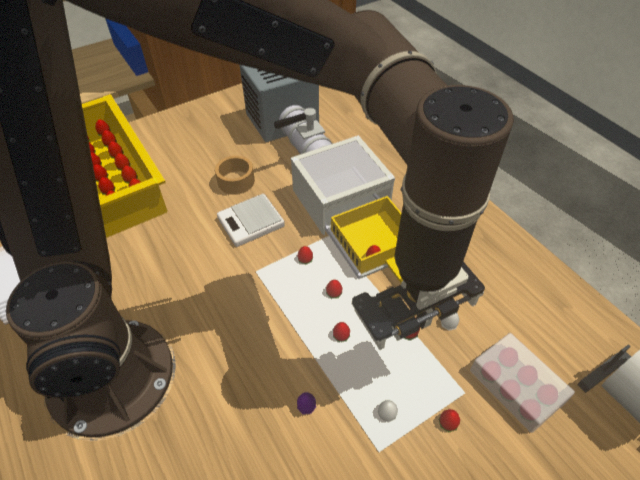

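Request:
carry_out([
  [0, -0.3, 0.9, 0, 0, 0],
  [0, -0.3, 0.95, 0, 0, 0],
  [0, -0.3, 0.95, 0, 0, 0],
  [0, -0.3, 0.95, 0, 0, 0],
  [0, -0.3, 0.95, 0, 0, 0],
])

```text
t: 22.6
eef_pos: [0.5462, -0.1066, 0.1582]
ee_rot: [1.273, 1.566, 2.734]
force: [0.3, -0.3, -0.6]
width: 0.0342
```

Request:
carry_out([
  [0, -0.3, 0.95, 0, 0, 0],
  [0, -0.3, 0.9, 0, 0, 0],
  [0, -0.2, 0.3, 0, 0, 0],
  [0, 0, 0, 0, 0, 0],
])

```text
t: 23.0
eef_pos: [0.5875, -0.0169, 0.1529]
ee_rot: [1.557, 1.56, 3.022]
force: [-0.1, -0.7, -0.9]
width: 0.0341
```

```bash
python3 - <<'E'
from h import *
goto([*tr(-.028,-.003),.10],np.pi-.094)
E
```

```text
pos [ 0.5875 -0.0169  0.1529] shift units [ 1.32 -0.06  0.24] rows 1.3
turn units [-0.17  0.   -0.16]
F [-0.1 -0.7 -0.9] w 0.0341 t 23.0
```

Request:
carry_out([
  [0.3, -0.05, 0.24, -0.15, 0, -0.1],
  [0.8, 0, 0, 0, 0, 0],
  [0.8, 0.05, 0, 0, 0, 0.1],
  [0.5, 0.05, 0, 0, 0, 0.1],
  [0, 0, 0, 0, 0, 0],
])

```text
t: 23.5
eef_pos: [0.5823, -0.0104, 0.0511]
ee_rot: [1.61, 1.548, 3.084]
force: [-0.3, -0.3, -0.3]
width: 0.0337
```

```bash
python3 - <<'E'
from h import *
goto([*tr(-.028,-.003),.027],np.pi-.094)
E
```

```text
pos [ 0.5823 -0.0104  0.0511] shift units [ 0.6 -0.2  0.1] rows 0.6
turn units [-0.04 -0.01 -0.32]
F [-0.3 -0.3 -0.3] w 0.0337 t 23.5
```

Request:
carry_out([
  [0.1, -0.2, 0.1, 0, 0, -0.3],
  [0.3, 0, 0, 0, 0, 0],
  [0.2, 0, 0, 0, 0, 0],
  [0, 0, 0, 0, 0, 0],
])

```text
t: 23.9
eef_pos: [0.5897, -0.0101, 0.0265]
ee_rot: [2.179, 1.568, -2.632]
force: [-0.2, -0.3, 0.1]
width: 0.0339
```

```bash
python3 - <<'E'
from h import *
goto([*tr(-.028,-.003),.027],np.pi-.094)
f=sideb(0)
c=f['pixels'][150:300,280:480];cv2.imwrite('pics/s17.png',cv2.cvtColor(cv2.resize(c,None,fx=3,fy=3),cv2.COLOR_RGB2BGR))
E
```

```text
pos [ 0.5897 -0.0101  0.0265] shift units [-0.01 -0.    0.07] rows 0.1
turn units [-0.07 -0.02 -0.03]
F [-0.2 -0.3  0.1] w 0.0339 t 23.9
```

View pics/s17.png

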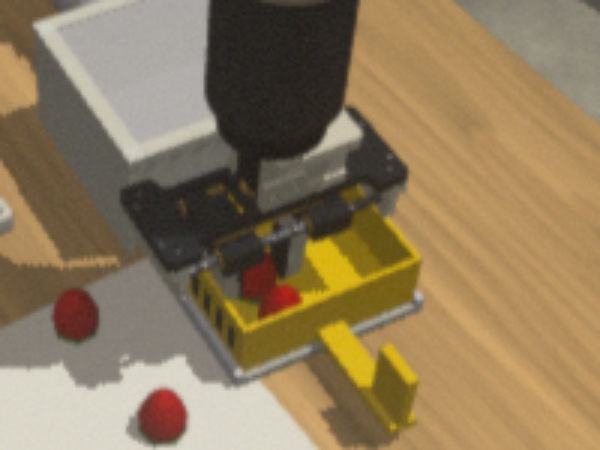

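Request:
carry_out([
  [0, 0, 0, 0, 0, 0],
  [0, 0, 0, 0, 0, 0],
  [0, 0, 0, 0, 0, 0],
], hand=0.48)

```text
t: 24.25
eef_pos: [0.5908, -0.01, 0.0284]
ee_rot: [2.985, 1.57, -1.827]
force: [-0.8, -0.2, -0.1]
width: 0.0451
```

Request:
carry_out([
  [-0.5, 0, 0, 0, 0, 0],
  [-1, 0, 0, 0, 0, 0],
  [-1, 0, 0, 0, 0, 0],
  [-0.5, 0.2, -0.9, 0, 0, 0],
  [0, 0.2, -1, 0, 0, 0],
], hand=0.4)

```text
t: 24.75
eef_pos: [0.5687, -0.0825, 0.154]
ee_rot: [-2.755, 1.568, -1.277]
force: [1.4, -0.8, -0.5]
width: 0.0525
```

Request:
carry_out([
  [0, 0.2, -1, 0, 0, 0],
  [0, 0.2, -1, 0, 0, 0],
  [0, 0.2, -1, 0, 0, 0],
  [0, 0.2, -1, 0, 0, 0],
  [0, 0.2, -1, 0, 0, 0],
])

```text
t: 25.25
eef_pos: [0.5097, -0.2838, 0.1594]
ee_rot: [-1.731, 1.561, -0.249]
force: [0.9, 0.2, -0.9]
width: 0.0528
```

```bash
python3 - <<'E'
from h import *
goto([.4875,-.415,.10],np.pi-.094)
f=sideb(1);c=f['pixels'][150:300,280:480];cv2.imwrite('pics/s18.png',cv2.cvtColor(cv2.resize(c,None,fx=3,fy=3),cv2.COLOR_RGB2BGR))
E
```

```text
pos [ 0.5097 -0.2838  0.1594] shift units [ 1.49  0.28 -3.31] rows 3.3
turn units [ 0.08 -0.02  0.14]
F [ 0.9  0.2 -0.9] w 0.0528 t 25.25
  berry [ 0.5983 -0.0074] [367. 244.] 239
  berry [0.4632 0.0424] [305. 254.] 190
  berry [ 0.4681 -0.0693] [334. 288.] 207
  berry [ 0.4233 -0.1641] [341. 331.] 240
  berry [ 0.4873 -0.415 ] [450. 419.] 320
```

View pics/s18.png

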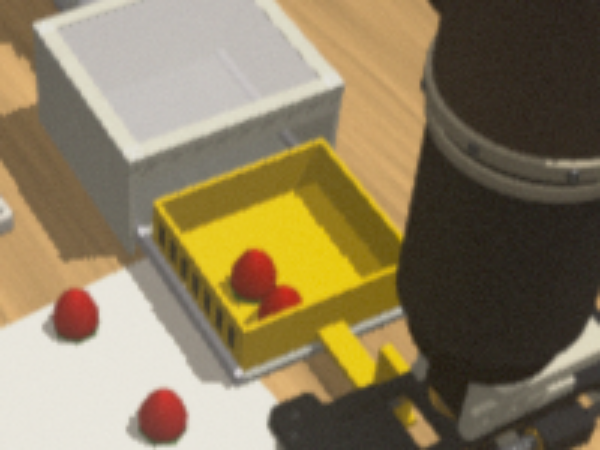

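Request:
carry_out([
  [0, 0.1, -0.95, 0, 0, 0],
  [0, 0.1, -0.95, 0, 0, 0],
  [0, 0.1, -0.95, 0, 0, 0.1],
  [0.6, 0, -0.4, 0, 0, 0],
  [0.7, 0, 0, 0, 0, 0],
])

```text
t: 25.8
eef_pos: [0.4852, -0.4259, 0.1131]
ee_rot: [-2.092, 1.556, -0.613]
force: [0.7, 0.1, -0.7]
width: 0.0527
```

```bash
python3 - <<'E'
from h import *
goto([.4874,-.415,.009],np.pi-.094)
E
```

```text
pos [ 0.4852 -0.4259  0.1131] shift units [2.6 0.  0.3] rows 2.6
turn units [ 0.03 -0.11  0.19]
F [ 0.7  0.1 -0.7] w 0.0527 t 25.8
```

Request:
carry_out([
  [0.5, 0, 0.25, 0, -0.1, 0.2],
  [0.7, 0, 0, 0, 0, 0],
  [0.7, 0, 0, 0, 0, 0.1],
  [0.3, 0, 0, 0, 0, 0],
  [0, 0, 0, 0, 0, 0],
])

```text
t: 26.3
eef_pos: [0.4849, -0.4126, 0.0191]
ee_rot: [1.402, 1.556, 2.881]
force: [0.5, -0.4, 0.7]
width: 0.0527
```

```bash
python3 - <<'E'
from h import *
goto([.4874,-.415,.009],np.pi-.094);sideb()
E
```

```text
pos [ 0.4849 -0.4126  0.0191] shift units [ 0.25 -0.07 -0.05] rows 0.3
turn units [ 0.02  0.04 -0.21]
F [ 0.5 -0.4  0.7] w 0.0527 t 26.3
  berry [ 0.5984 -0.0074] [367. 244.] 238
  berry [0.4634 0.0425] [305. 254.] 186
  berry [ 0.4679 -0.0692] [334. 288.] 204
  berry [ 0.4231 -0.1638] [341. 331.] 236
```

Request:
carry_out([
  [0.2, -0.05, -0.05, 0, 0, -0.2],
  [0, 0, 0, 0, 0, 0],
])

```text
t: 26.55
eef_pos: [0.4891, -0.4153, 0.014]
ee_rot: [-1.432, 1.566, 0.048]
force: [0.2, -0.4, -0.1]
width: 0.052
```

Request:
carry_out([
  [0, 0, 0, 0, 0, 0],
  [0, 0, 0, 0, 0, 0],
  [0, 0, 0, 0, 0, 0],
  [0, 0, 0, 0, 0, 0],
], hand=1, newtons=12)

```text
t: 26.95
eef_pos: [0.4905, -0.4163, 0.0171]
ee_rot: [-1.684, 1.561, -0.204]
force: [-0.1, -0.1, -0.5]
width: 0.0331
```

Request:
carry_out([
  [-0.7, 0, 0, 0, 0, 0],
  [-1, 0, 0, 0, 0, 0],
  [-1, 0, 0, 0, 0, 0],
  [-1, 0, 0, 0, 0, 0],
  [0, 0, 0, 0, 0, 0],
])

```text
t: 27.45
eef_pos: [0.4879, -0.416, 0.1695]
ee_rot: [-1.646, 1.565, -0.167]
force: [0.8, -0.5, 0.1]
width: 0.0336
```

```bash
python3 - <<'E'
from h import *
goto([*tr(-.028,.031),.15],np.pi-.094);f=sideb(1);save(f,'s19.png')
E
```

```text
pos [ 0.4879 -0.416   0.1695] shift units [ 0.49 -1.61 11.26] rows 11.3
turn units [ 0.04 -0.01  0.08]
F [ 0.8 -0.5  0.1] w 0.0336 t 27.45
  berry [ 0.5983 -0.0074] [367. 244.] 239
  berry [0.4632 0.0425] [305. 254.] 189
  berry [ 0.4681 -0.0694] [334. 288.] 205
  berry [ 0.4233 -0.164 ] [341. 331.] 238
```

View pics/s19.png

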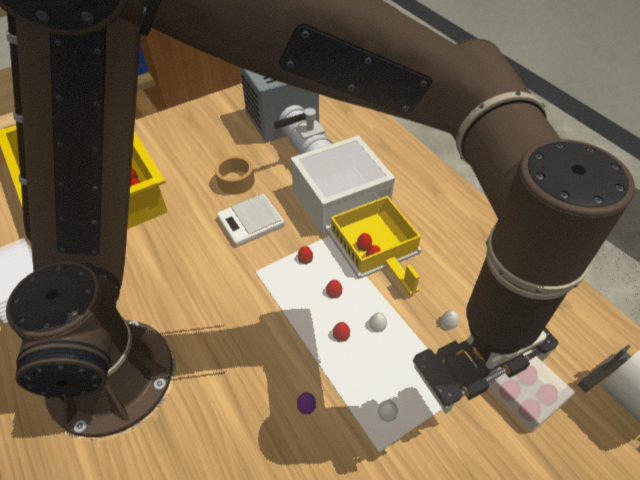

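Request:
carry_out([
  [0, -0.14, 0.9, 0, 0, 0],
  [0, -0.14, 0.95, 0, 0, 0],
  [0, -0.14, 0.95, 0, 0, 0],
  [0, -0.14, 0.95, 0, 0, 0],
  [0, -0.14, 0.95, 0, 0, 0],
])

```text
t: 28.0
eef_pos: [0.5301, -0.2282, 0.163]
ee_rot: [0.435, 1.568, 1.904]
force: [0.2, -0.1, -0.8]
width: 0.0332
```

Request:
carry_out([
  [0, -0.14, 0.95, 0, 0, 0],
  [0, -0.14, 0.95, 0, 0, 0],
  [0, -0.14, 0.95, 0, 0, 0],
  [0, -0.14, 0.95, 0, 0, 0],
  [0, -0.14, 0.95, 0, 0, 0],
])

```text
t: 28.5
eef_pos: [0.575, -0.034, 0.1589]
ee_rot: [1.24, 1.563, 2.709]
force: [0.9, -0.2, 0.1]
width: 0.0333
```

```bash
python3 - <<'E'
from h import *
goto([*tr(-.028,.031),.13],np.pi-.094);f=sideb(1)
E
```

```text
pos [ 0.575  -0.034   0.1589] shift units [ 0.72 -0.31  1.55] rows 1.6
turn units [-0.12  0.04 -0.11]
F [ 0.9 -0.2  0.1] w 0.0333 t 28.5
  berry [0.6645 0.0677] [371. 212.] 168
  berry [ 0.5983 -0.0074] [367. 244.] 239
  berry [0.4628 0.042 ] [305. 254.] 192
  berry [ 0.468  -0.0692] [334. 288.] 209
  berry [ 0.4233 -0.164 ] [341. 331.] 237
```

Request:
carry_out([
  [0, -0.2, 0.8, -0.1, 0, -0.1],
  [0, -0.1, 0.7, 0, 0, 0],
  [0.7, 0, 0, 0, 0, 0],
  [0.7, 0, 0, 0, 0, 0],
  [0.2, 0, 0, 0, 0, 0],
])

```text
t: 29.05
eef_pos: [0.5942, 0.0349, 0.0904]
ee_rot: [0.314, 1.567, 1.797]
force: [-0.7, 0.0, -0.0]
width: 0.0333
```

```bash
python3 - <<'E'
from h import *
goto([*tr(-.028,.031),.033],np.pi-.094)
E
```

```text
pos [0.5942 0.0349 0.0904] shift units [ 1.43  0.   -0.22] rows 1.4
turn units [ 0.08  0.05 -0.02]
F [-0.7  0.  -0. ] w 0.0333 t 29.05
```

Request:
carry_out([
  [0, 0, -0.25, 0, 0, 0],
  [0.6, 0, 0, 0, 0, 0],
  [0, 0, 0, 0, 0, 0],
])

```text
t: 29.35
eef_pos: [0.5922, 0.0229, 0.0653]
ee_rot: [1.151, 1.566, 2.634]
force: [-0.5, -0.6, -0.3]
width: 0.0329
```

```bash
python3 - <<'E'
from h import *
goto([*tr(-.028,.031),.033],np.pi-.094)
f=sideb(0)
c=f['pixels'][150:300,280:480];cv2.imwrite('pics/s20.png',cv2.cvtColor(cv2.resize(c,None,fx=3,fy=3),cv2.COLOR_RGB2BGR))
E
```

```text
pos [0.5922 0.0229 0.0653] shift units [ 0.81 -0.02  0.09] rows 0.8
turn units [ 0.08  0.03 -0.06]
F [-0.5 -0.6 -0.3] w 0.0329 t 29.35
```

View pics/s20.png

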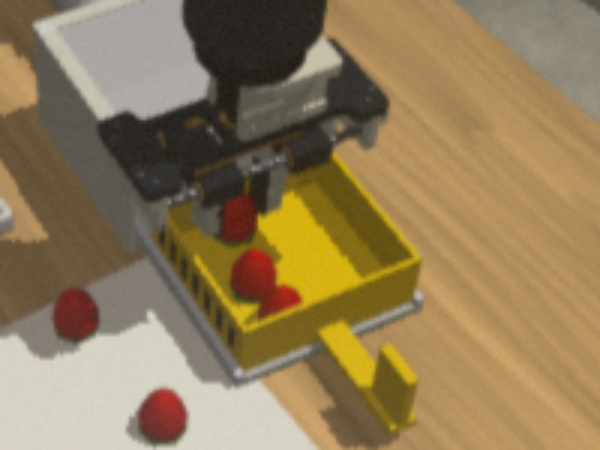

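Request:
carry_out([
  [0.2, 0, 0.14, 0, 0, 0],
  [0.3, 0, 0, 0, 0, 0],
  [0, 0, 0, 0, 0, 0],
])

```text
t: 29.7
eef_pos: [0.5968, 0.0288, 0.0501]
ee_rot: [-0.818, 1.565, 0.664]
force: [-0.8, -0.4, -0.1]
width: 0.0331
```

```bash
python3 - <<'E'
from h import *
goto([*tr(-.028,.033),.040],np.pi-.094)
E
```

```text
pos [0.5968 0.0288 0.0501] shift units [ 0.25  0.08 -0.02] rows 0.3
turn units [0.08 0.06 0.07]
F [-0.8 -0.4 -0.1] w 0.0331 t 29.7
```

Request:
carry_out([
  [0.3, 0.08, 0, 0, 0, 0.1],
  [0, 0, 0, 0, 0, 0],
])

```text
t: 29.9
eef_pos: [0.5936, 0.0294, 0.0377]
ee_rot: [0.458, 1.566, 1.941]
force: [0.5, -0.3, -0.9]
width: 0.0329
```

Request:
carry_out([
  [0, 0, 0, 0, 0, 0],
  [0, 0, 0, 0, 0, 0],
  [0, 0, 0, 0, 0, 0],
], hand=0.48)

```text
t: 30.2
eef_pos: [0.5939, 0.0295, 0.0378]
ee_rot: [0.469, 1.566, 1.952]
force: [0.3, 0.5, -0.3]
width: 0.0451
```

Request:
carry_out([
  [-0.5, 0, 0, 0, 0, 0],
  [-1, 0, 0, 0, 0, 0],
  [-1, 0, 0, 0, 0, 0],
  [-0.3, 0, -0.9, 0, 0, 0],
  [0, 0.3, -1, 0, 0, 0],
], hand=0.4)

```text
t: 30.7
eef_pos: [0.5772, -0.0443, 0.1543]
ee_rot: [0.433, 1.568, 1.922]
force: [0.3, -1.2, -0.8]
width: 0.0526
```

Request:
carry_out([
  [0, 0.7, -1, 0, 0, 0],
  [0, 0.8, -1, 0, 0, 0],
  [0, 0.8, -0.8, 0, 0, 0],
  [0, 0.8, -0.3, 0, 0, 0],
  [0, 0.4, 0, 0, 0, 0],
])

```text
t: 31.2
eef_pos: [0.4236, -0.1627, 0.156]
ee_rot: [-0.977, 1.565, 0.51]
force: [0.6, 0.5, -0.8]
width: 0.0523
```

```bash
python3 - <<'E'
from h import *
goto([.4233,-.164,.10],np.pi-.094)
f=sideb(1);save(f,'s21.png')
E
```

```text
pos [ 0.4236 -0.1627  0.156 ] shift units [ 1.4   0.01 -0.04] rows 1.4
turn units [0.14 0.04 0.06]
F [ 0.6  0.5 -0.8] w 0.0523 t 31.2
  berry [0.4659 0.0484] [305. 252.] 125
  berry [ 0.4232 -0.1639] [341. 331.] 241
```

View pics/s21.png

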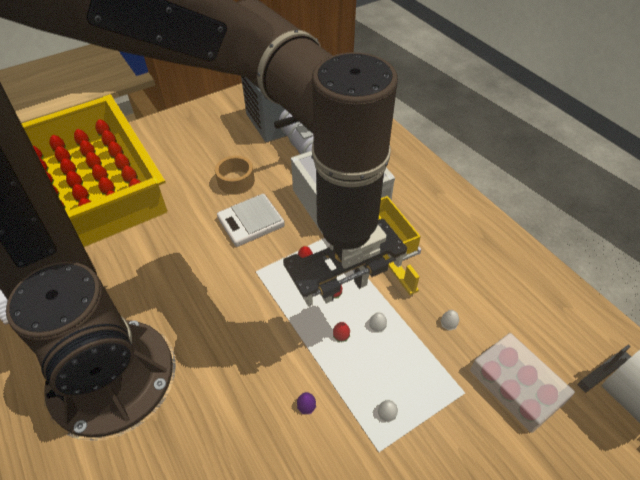

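Request:
carry_out([
  [0.7, 0, 0, 0.1, 0, 0.1],
  [0.7, 0, 0, 0, 0, 0],
  [0.7, 0, 0, 0, 0, 0],
  [0.6, 0, 0, 0, 0, 0],
  [0.5, 0, 0, 0, 0, 0.1],
])

```text
t: 31.75
eef_pos: [0.4267, -0.1623, 0.0307]
ee_rot: [-0.933, 1.563, 0.546]
force: [0.8, 0.3, 0.5]
width: 0.0526
```

```bash
python3 - <<'E'
from h import *
goto([.4233,-.164,.01],np.pi-.094)
E
```

```text
pos [ 0.4267 -0.1623  0.0307] shift units [ 0.52  0.08 -0.05] rows 0.5
turn units [0.03 0.07 0.09]
F [0.8 0.3 0.5] w 0.0526 t 31.75
```

Request:
carry_out([
  [0.5, 0.08, -0.05, 0, 0, 0.1],
  [0.05, 0, 0, 0, 0, 0],
  [0, 0, 0, 0, 0, 0],
])

```text
t: 32.05
eef_pos: [0.4233, -0.1638, 0.0066]
ee_rot: [0.67, 1.565, 2.149]
force: [0.3, -0.1, 0.4]
width: 0.0527
```

Request:
carry_out([
  [0, 0, 0, 0, 0, 0],
  [0, 0, 0, 0, 0, 0],
  [0, 0, 0, 0, 0, 0],
  [0, 0, 0, 0, 0, 0],
], hand=1, newtons=12)

```text
t: 32.45
eef_pos: [0.4259, -0.1636, 0.0098]
ee_rot: [-0.507, 1.565, 0.973]
force: [0.2, -0.3, 0.6]
width: 0.0344
```

Request:
carry_out([
  [-0.7, 0, 0, 0, 0, 0],
  [-1, 0, 0, 0, 0, 0],
  [-1, 0, 0, 0, 0, 0],
  [-1, 0, 0, 0, 0, 0],
  [0, 0, 0, 0, 0, 0],
])

```text
t: 32.95
eef_pos: [0.4248, -0.1646, 0.1646]
ee_rot: [-0.541, 1.566, 0.94]
force: [0.9, 0.1, -1.4]
width: 0.0341
```

```bash
python3 - <<'E'
from h import *
goto([*tr(.028,.031),.15],np.pi-.094);f=sideb(1);save(f,'s22.png')
E
```

```text
pos [ 0.4248 -0.1646  0.1646] shift units [ 0.4  -5.16  5.13] rows 5.2
turn units [0.06 0.06 0.04]
F [ 0.9  0.1 -1.4] w 0.0341 t 32.95
  berry [0.4687 0.052 ] [305. 250.] 82
  berry [ 0.4908 -0.0866] [347. 289.] 186
```

View pics/s22.png

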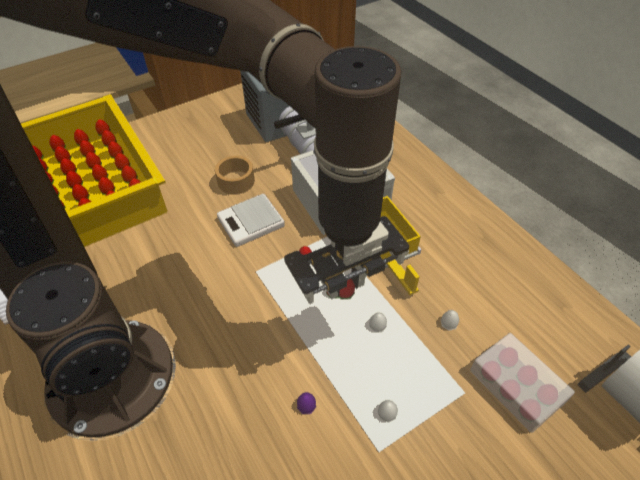

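Request:
carry_out([
  [0, -0.9, 0.9, 0, 0, 0],
  [0, -0.95, 0.95, 0, 0, 0],
  [0, -0.95, 0.95, 0, 0, 0],
  [0, -0.95, 0.9, 0, 0, 0],
  [0, -0.8, 0.8, 0, 0, 0],
])

```text
t: 33.5
eef_pos: [0.6129, -0.0062, 0.1609]
ee_rot: [0.332, 1.564, 1.804]
force: [0.1, -0.2, 0.9]
width: 0.034
```

```bash
python3 - <<'E'
from h import *
goto([*tr(.030,.031),.11],np.pi-.094);f=sideb(1)
c=f['pixels'][150:300,280:480];cv2.imwrite('pics/s23.png',cv2.cvtColor(cv2.resize(c,None,fx=3,fy=3),cv2.COLOR_RGB2BGR))
E
```

```text
pos [ 0.6129 -0.0062  0.1609] shift units [ 1.27 -0.88  0.76] rows 1.3
turn units [-0.06  0.09 -0.03]
F [ 0.1 -0.2  0.9] w 0.034 t 33.5
  berry [0.7166 0.1069] [379. 194.] 172
  berry [0.5994 0.0115] [362. 238.] 401
  berry [0.4629 0.0426] [305. 254.] 197
  berry [ 0.4679 -0.0694] [334. 288.] 210
```

View pics/s23.png

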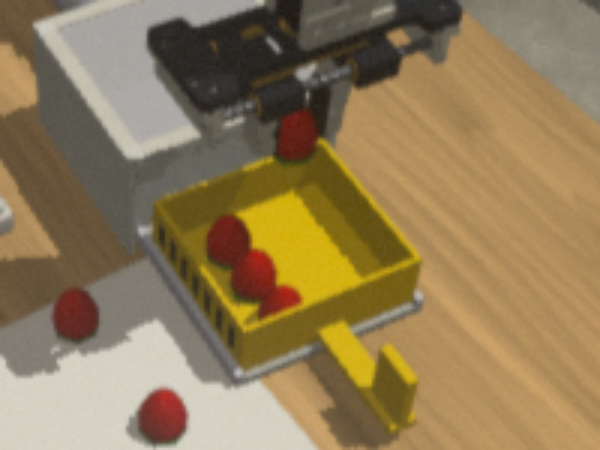

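Request:
carry_out([
  [0, -0.5, 0.5, 0, 0, 0],
  [0, -0.4, 0.2, 0, 0, 0],
  [0.7, 0, 0, 0, 0, 0],
  [0.5, 0, 0, 0, 0, 0],
  [0, 0, 0, 0, 0, 0],
])

```text
t: 34.05
eef_pos: [0.6569, 0.026, 0.1025]
ee_rot: [1.192, 1.561, 2.67]
force: [-1.0, -0.1, -0.1]
width: 0.034
```

```bash
python3 - <<'E'
from h import *
goto([*tr(.030,.031),.036],np.pi-.094)
E
```

```text
pos [0.6569 0.026  0.1025] shift units [ 1.66  0.12 -0.14] rows 1.7
turn units [ 0.01  0.05 -0.13]
F [-1.  -0.1 -0.1] w 0.034 t 34.05
```

Request:
carry_out([
  [0, 0.12, -0.14, 0, 0, -0.1],
  [0.7, 0, 0, 0, 0, 0],
  [0.5, 0, 0, 0, 0, 0],
  [0.2, 0, 0, 0, 0, 0],
  [0, 0, 0, 0, 0, 0],
])

```text
t: 34.55
eef_pos: [0.6508, 0.0191, 0.0482]
ee_rot: [-0.475, 1.566, 1.002]
force: [0.1, -0.4, -0.5]
width: 0.0338
```

```bash
python3 - <<'E'
from h import *
goto([*tr(.030,.031),.036],np.pi-.094);f=sideb(0)
c=f['pixels'][150:300,280:480];cv2.imwrite('pics/s24.png',cv2.cvtColor(cv2.resize(c,None,fx=3,fy=3),cv2.COLOR_RGB2BGR))
E
```

```text
pos [0.6508 0.0191 0.0482] shift units [ 0.3  -0.    0.05] rows 0.3
turn units [0.01 0.06 0.03]
F [ 0.1 -0.4 -0.5] w 0.0338 t 34.55
```

View pics/s24.png

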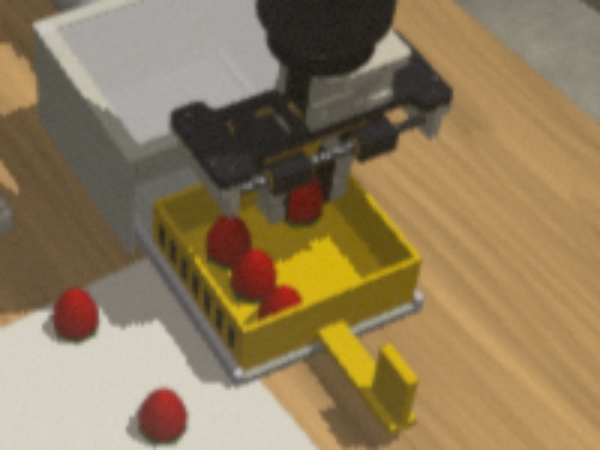

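Request:
carry_out([
  [0.3, 0, 0, 0, 0, 0],
  [0.1, 0, 0, 0, 0, 0],
  [0, 0, 0, 0, 0, 0],
])

```text
t: 34.9
eef_pos: [0.653, 0.0195, 0.035]
ee_rot: [-0.932, 1.561, 0.546]
force: [0.7, -0.3, 0.5]
width: 0.0342
```

Request:
carry_out([
  [0, 0, 0, 0, 0, 0],
  [0, 0, 0, 0, 0, 0],
  [0, 0, 0, 0, 0, 0],
], hand=0.52)

```text
t: 35.2
eef_pos: [0.6537, 0.0197, 0.0358]
ee_rot: [-0.977, 1.56, 0.501]
force: [0.5, -0.2, -0.2]
width: 0.0416
```

Request:
carry_out([
  [-0.5, 0, 0, 0, 0, 0],
  [-1, 0, 0, 0, 0, 0],
  [-1, 0, 0, 0, 0, 0],
  [-0.3, 0.9, -0.3, 0, 0, 0],
  [0, 1, -0.2, 0, 0, 0],
], hand=0.4)

```text
t: 35.7
eef_pos: [0.5771, 0.0064, 0.1501]
ee_rot: [-1.093, 1.562, 0.386]
force: [-0.7, 2.1, -0.5]
width: 0.053
```

Request:
carry_out([
  [0, 1, -0.4, 0, 0, 0],
  [0, 1, -0.6, 0, 0, 0],
  [0, 0.4, -0.6, 0, 0, 0],
  [0, 0, 0, 0, 0, 0],
])

```text
t: 36.1
eef_pos: [0.4683, -0.0501, 0.1511]
ee_rot: [-1.062, 1.557, 0.418]
force: [1.2, 0.8, -0.4]
width: 0.0529
```

```bash
python3 - <<'E'
from h import *
goto([.4679,-.0693,.10],np.pi-.094)
f=sideb(1);save(f,'s25.png')
E
```

```text
pos [ 0.4683 -0.0501  0.1511] shift units [ 1.27 -0.02 -0.49] rows 1.3
turn units [0.04 0.1  0.18]
F [ 1.2  0.8 -0.4] w 0.0529 t 36.1
  berry [0.6616 0.0283] [380. 223.] 153
  berry [0.5997 0.008 ] [363. 239.] 374
  berry [0.463  0.0423] [305. 254.] 196
  berry [ 0.468  -0.0693] [334. 288.] 209
```

View pics/s25.png

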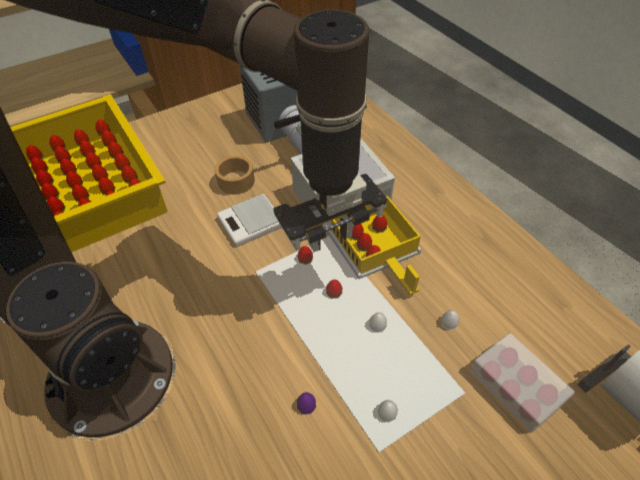

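Request:
carry_out([
  [0.2, 0, -0.5, 0, 0.1, 0.2],
  [0.7, 0, 0, 0, 0, 0],
  [0.7, 0, 0, 0, 0, 0],
  [0.6, 0, 0, 0, 0, 0],
  [0.4, 0, 0, 0, 0, 0.1],
])

```text
t: 36.65
eef_pos: [0.4763, -0.0676, 0.0488]
ee_rot: [-1.023, 1.565, 0.458]
force: [0.0, 0.3, -0.7]
width: 0.0521
```

```bash
python3 - <<'E'
from h import *
goto([.4679,-.0693,.01],np.pi-.094);sideb()
E
```

```text
pos [ 0.4763 -0.0676  0.0488] shift units [ 0.97  0.21 -0.06] rows 1.0
turn units [0.06 0.05 0.07]
F [ 0.   0.3 -0.7] w 0.0521 t 36.65
  berry [0.6679 0.0313] [381. 221.] 111
  berry [ 0.4678 -0.0692] [334. 288.] 209
```

Request:
carry_out([
  [0.4, 0.2, -0.06, 0, 0, 0.1],
  [0.5, 0, 0, 0, 0, 0],
  [0.1, 0, 0, 0, 0, 0],
  [0, 0, 0, 0, 0, 0],
])

```text
t: 37.1
eef_pos: [0.4711, -0.0677, 0.006]
ee_rot: [1.168, 1.566, 2.651]
force: [0.3, -0.8, -0.1]
width: 0.0528
```

Request:
carry_out([
  [0, 0, 0, 0, 0, 0],
  [0, 0, 0, 0, 0, 0],
  [0, 0, 0, 0, 0, 0],
  [0, 0, 0, 0, 0, 0],
], hand=1, newtons=12)

```text
t: 37.5
eef_pos: [0.4737, -0.067, 0.0089]
ee_rot: [-0.039, 1.568, 1.445]
force: [0.2, -0.3, -0.0]
width: 0.0341
```

Request:
carry_out([
  [-0.7, 0, 0, 0, 0, 0],
  [-1, 0, 0, 0, 0, 0],
  [-1, 0, 0, 0, 0, 0],
  [-1, 0, 0, 0, 0, 0],
  [0, 0, 0, 0, 0, 0],
])

```text
t: 38.0
eef_pos: [0.473, -0.068, 0.1635]
ee_rot: [0.172, 1.569, 1.655]
force: [0.0, 0.2, -0.7]
width: 0.0339
```

```bash
python3 - <<'E'
from h import *
goto([*tr(.030,-.005),.15],np.pi-.094);f=sideb(1);save(f,'s26.png')
E
```

```text
pos [ 0.473  -0.068   0.1635] shift units [ 0.34 -4.24  1.7 ] rows 4.2
turn units [ 0.1   0.03 -0.01]
F [ 0.   0.2 -0.7] w 0.0339 t 38.0
  berry [0.6622 0.03  ] [379. 222.] 168
  berry [0.5994 0.0008] [365. 241.] 311
  berry [0.5486 0.0319] [339. 242.] 213
  berry [0.4619 0.0403] [305. 255.] 170
```

View pics/s26.png

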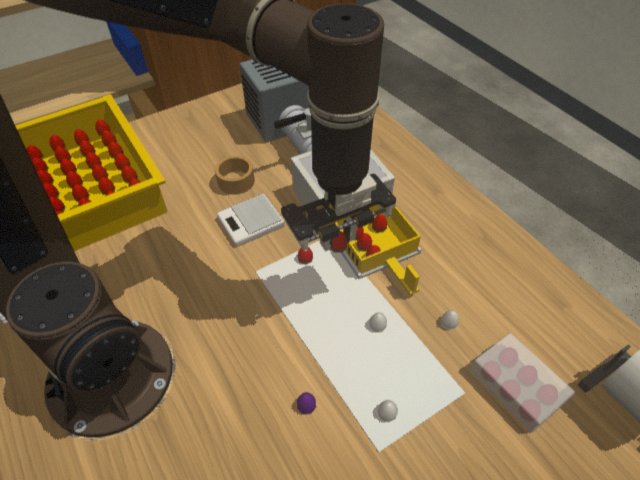

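Request:
carry_out([
  [0, -0.9, 0.35, 0, 0, 0],
  [0, -0.95, 0.4, 0, 0, 0],
  [0, -0.95, 0.4, 0, 0, 0],
  [0, -0.95, 0.35, 0, 0, 0],
  [0, -0.4, 0.1, 0, 0, 0],
])

```text
t: 38.55
eef_pos: [0.6433, -0.018, 0.158]
ee_rot: [1.002, 1.564, 2.483]
force: [0.2, -0.9, -0.7]
width: 0.0338
```

```bash
python3 - <<'E'
from h import *
goto([*tr(.030,-.009),.10],np.pi-.094)
E
```

```text
pos [ 0.6433 -0.018   0.158 ] shift units [ 1.45 -0.11 -0.01] rows 1.4
turn units [ 0.06  0.05 -0.08]
F [ 0.2 -0.9 -0.7] w 0.0338 t 38.55
```

Request:
carry_out([
  [0.5, -0.1, 0, 0, 0, 0],
  [0.7, 0, 0, 0, 0, 0],
  [0.7, 0, 0, 0, 0, 0],
  [0.5, 0, 0, 0, 0, 0],
  [0, 0, 0, 0, 0, 0],
])

```text
t: 39.05
eef_pos: [0.6464, -0.0178, 0.0511]
ee_rot: [1.446, 1.557, 2.926]
force: [-0.7, 0.4, -0.9]
width: 0.0339
```

```bash
python3 - <<'E'
from h import *
goto([*tr(.030,-.009),.027],np.pi-.094);f=sideb(0)
c=f['pixels'][150:300,280:480];cv2.imwrite('pics/s27.png',cv2.cvtColor(cv2.resize(c,None,fx=3,fy=3),cv2.COLOR_RGB2BGR))
E
```

```text
pos [ 0.6464 -0.0178  0.0511] shift units [ 0.6  -0.03 -0.02] rows 0.6
turn units [ 0.05  0.02 -0.19]
F [-0.7  0.4 -0.9] w 0.0339 t 39.05
```

View pics/s27.png

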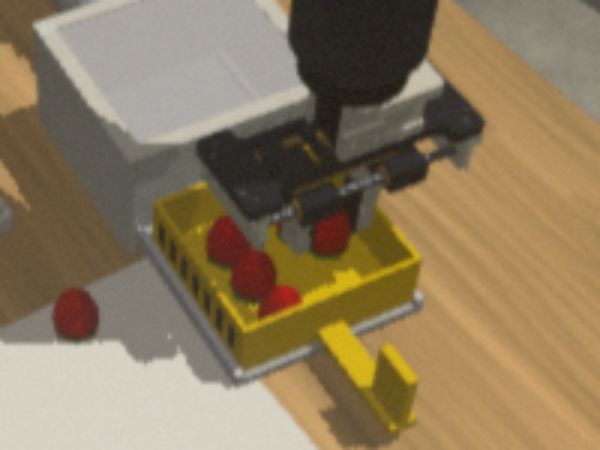

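Request:
carry_out([
  [0.3, -0.03, 0, 0, 0, -0.15],
  [0.3, 0, 0, 0, 0, 0],
  [0.05, 0, 0, 0, 0, 0],
  [0, 0, 0, 0, 0, 0],
])

```text
t: 39.5
eef_pos: [0.6502, -0.0177, 0.0287]
ee_rot: [-0.778, 1.568, 0.703]
force: [-0.1, 0.4, -0.1]
width: 0.0341
```

Request:
carry_out([
  [0, 0, 0, 0, 0, 0],
  [0, 0, 0, 0, 0, 0],
  [0, 0, 0, 0, 0, 0],
], hand=0.52)

```text
t: 39.8
eef_pos: [0.6502, -0.0176, 0.0302]
ee_rot: [-0.751, 1.567, 0.73]
force: [-1.7, 0.3, -0.5]
width: 0.0418
```

Request:
carry_out([
  [-0.5, 0, 0, 0, 0, 0],
  [-1, 0, 0, 0, 0, 0],
  [-1, 0, 0, 0, 0, 0],
  [-1, 0, 0, 0, 0, 0],
  [0, 0, 0, 0, 0, 0],
], hand=0.4)

```text
t: 40.3
eef_pos: [0.6506, -0.0184, 0.1765]
ee_rot: [-1.157, 1.567, 0.325]
force: [1.6, -0.7, -0.1]
width: 0.0528
```

```bash
python3 - <<'E'
from h import *
goto([.4631,.0424,.15],np.pi-.094); goto([.4631,.0424,.15],np.pi/2)
f=sideb(1);save(f,'s28.png')
E
```

```text
pos [ 0.6506 -0.0184  0.1765] shift units [0.65 4.81 1.09] rows 4.8
turn units [0.07 0.02 0.05]
F [ 1.6 -0.7 -0.1] w 0.0528 t 40.3
pos [ 0.6506 -0.0184  0.1765] shift units [0.65 4.81 1.09] rows 4.8
turn units [21.22  0.06  0.03]
F [ 1.6 -0.7 -0.1] w 0.0528 t 40.3
  berry [0.6602 0.0084] [384. 228.] 332
  berry [0.5996 0.0117] [362. 238.] 418
  berry [0.4629 0.043 ] [305. 254.] 195
```

View pics/s28.png

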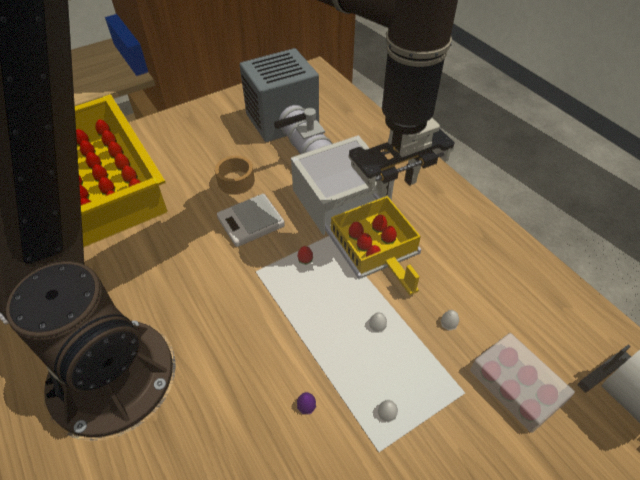

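Request:
carry_out([
  [0, 0.9, 0.2, 0, 0, 0],
  [0, 0.95, 0.2, 0, 0, 0],
  [0, 0.95, 0.2, 0, 0, 0],
  [0, 0.95, 0.2, 0, 0, 0],
  [0, 0.8, 0.1, 0, 0, 0],
])

```text
t: 40.85
eef_pos: [0.4676, 0.034, 0.1695]
ee_rot: [1.156, 1.569, 2.633]
force: [0.3, 1.6, 1.0]
width: 0.0524
```

Request:
carry_out([
  [0, 0, 0, 1, 0, 0],
  [0, 0, 0, 1, 0, 0],
  [0, 0, 0, 1, 0, 0],
  [0, 0, 0, 1, 0, 0],
  [0, 0, 0, 1, 0, 0],
])

```text
t: 41.35
eef_pos: [0.4614, 0.0342, 0.1681]
ee_rot: [1.154, 1.568, 2.273]
force: [-1.0, 0.7, -0.2]
width: 0.052
```

Request:
carry_out([
  [0, 0, 0, 1, 0, 0],
  [0, 0, 0, 1, 0, 0],
  [0, 0, 0, 1, 0, 0],
  [0, 0, 0, 1, 0, 0],
  [0, 0, 0, 1, 0, 0],
])

```text
t: 41.85
eef_pos: [0.4599, 0.0337, 0.1655]
ee_rot: [1.984, 1.566, 2.739]
force: [0.1, 0.4, 0.4]
width: 0.0527
```

Request:
carry_out([
  [0, 0, 0, 1, 0, 0],
  [0, 0, 0, 1, 0, 0],
  [0, 0, 0, 1, 0, 0],
  [0, 0, 0, 1, 0, 0],
  [0, 0, 0, 1, 0, 0],
])

```text
t: 42.35
eef_pos: [0.4583, 0.0331, 0.1628]
ee_rot: [2.578, 1.564, 2.968]
force: [0.3, 0.1, 1.3]
width: 0.0525
```

Request:
carry_out([
  [0, 0, 0, 1, 0, 0],
  [0, 0, 0, 1, 0, 0],
  [0, 0, 0, 1, 0, 0],
  [0, 0, 0, 1, 0, 0],
  [0, 0, 0, 1, 0, 0],
])

```text
t: 42.85
eef_pos: [0.4568, 0.0325, 0.1601]
ee_rot: [3.057, 1.562, 3.082]
force: [-0.4, 0.0, 0.8]
width: 0.0526
```

```bash
python3 - <<'E'
from h import *
goto([.4631,.0424,.08],np.pi/2); print(arm.get_state()['q'].round(2))
f=sideb(1);save(f,'s29.png')
E
```

```text
pos [0.4568 0.0325 0.1601] shift units [2.   0.24 0.18] rows 2.0
turn units [ 0.36 -0.13 -0.01]
F [-0.4  0.   0.8] w 0.0526 t 42.85
[ 0.5   0.06 -0.54 -0.01 -0.98 -2.04]
  berry [0.6606 0.009 ] [384. 228.] 341
  berry [0.5996 0.0116] [362. 238.] 414
  berry [0.4632 0.0423] [305. 254.] 191
```

View pics/s29.png

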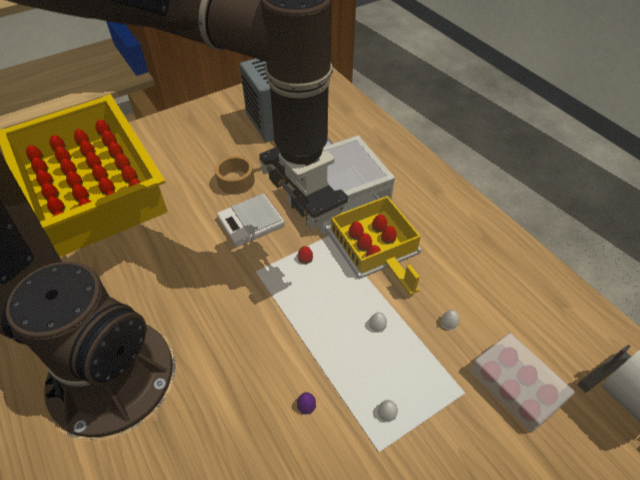

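Request:
carry_out([
  [0.3, 0.24, 0.18, 0.3, -0.1, 0],
  [0.7, 0, 0, 0, 0, 0],
  [0.7, 0, 0, 0, 0, 0],
  [0.4, 0, 0, 0, 0, 0],
  [0, 0, 0, 0, 0, 0],
])

```text
t: 43.4
eef_pos: [0.4638, 0.0426, 0.0729]
ee_rot: [1.466, 1.569, 1.472]
force: [0.2, -0.0, -0.3]
width: 0.0527
```

```bash
python3 - <<'E'
from h import *
goto([.4631,.0424,.01],np.pi/2)
f=sideb(1);save(f,'s30.png')
E
```

```text
pos [0.4638 0.0426 0.0729] shift units [ 1.57 -0.01 -0.02] rows 1.6
turn units [ 0.08  0.   -0.02]
F [ 0.2 -0.  -0.3] w 0.0527 t 43.4
  berry [0.6605 0.009 ] [384. 228.] 339
  berry [0.5995 0.0116] [362. 238.] 415
  berry [0.4624 0.0419] [305. 255.] 185
```

View pics/s30.png

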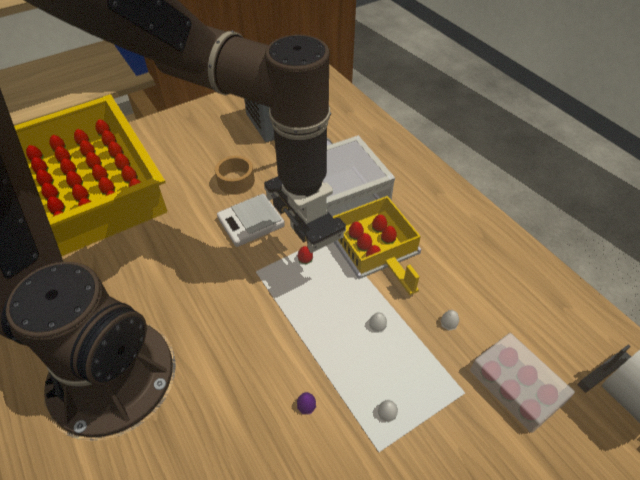

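Request:
carry_out([
  [0.6, 0, 0, 0, 0, 0],
  [0.6, 0, 0, 0, 0, 0],
  [0.4, 0, 0, 0, 0, 0],
  [0.1, 0, 0, 0, 0, 0],
  [0, 0, 0, 0, 0, 0],
])

```text
t: 43.95
eef_pos: [0.4691, 0.0448, 0.0091]
ee_rot: [0.491, 1.56, 0.501]
force: [0.7, 0.7, 0.2]
width: 0.0528
```

```bash
python3 - <<'E'
from h import *
goto([.4631,.0424,.01],np.pi/2)
E
```

```text
pos [0.4691 0.0448 0.0091] shift units [-0.02 -0.06 -0.15] rows 0.1
turn units [ 0.15  0.14 -0.08]
F [0.7 0.7 0.2] w 0.0528 t 43.95
```

Request:
carry_out([
  [0, -0.06, -0.15, 0.1, 0.1, -0.05],
  [0, 0, 0, 0, 0, 0],
])

```text
t: 44.15
eef_pos: [0.4637, 0.0427, 0.0109]
ee_rot: [0.516, 1.566, 0.52]
force: [-0.4, -0.5, 0.1]
width: 0.0526
```

Request:
carry_out([
  [0, 0, 0, 0, 0, 0],
  [0, 0, 0, 0, 0, 0],
  [0, 0, 0, 0, 0, 0],
  [0, 0, 0, 0, 0, 0],
], hand=1, newtons=12)

```text
t: 44.55
eef_pos: [0.465, 0.0433, 0.0131]
ee_rot: [0.491, 1.561, 0.495]
force: [-0.3, 0.4, 0.4]
width: 0.0337
```

Request:
carry_out([
  [-0.7, 0, 0, 0, 0, 0],
  [-1, 0, 0, 0, 0, 0],
  [-1, 0, 0, 0, 0, 0],
  [-1, 0, 0, 0, 0, 0],
  [0, 0, 0, 0, 0, 0],
])

```text
t: 45.05
eef_pos: [0.4627, 0.0418, 0.1656]
ee_rot: [0.359, 1.566, 0.364]
force: [0.3, 1.0, -1.1]
width: 0.0337
```

```bash
python3 - <<'E'
from h import *
goto([*tr(.030,-.046),.15],np.pi-.094);f=sideb(1)
E
```

```text
pos [0.4627 0.0418 0.1656] shift units [ 0.4  -2.45  4.52] rows 4.5
turn units [-2.109e+01  6.000e-02  2.000e-02]
F [ 0.3  1.  -1.1] w 0.0337 t 45.05
  berry [0.5201 0.1658] [299. 210.] 97
  berry [0.6607 0.0092] [384. 228.] 336
  berry [0.5995 0.0116] [362. 238.] 411
```

Held. Next I turn back while it is high.

Request:
carry_out([
  [0, 0, 0, -1, 0, 0],
  [0, 0, 0, -1, 0, 0],
  [0, 0, 0, -1, 0, 0],
  [0, 0, 0, -1, 0, 0],
  [0, 0, 0, -1, 0, 0],
])

```text
t: 45.6
eef_pos: [0.4583, 0.0406, 0.1592]
ee_rot: [2.802, 1.566, -3.118]
force: [0.1, 0.4, -0.4]
width: 0.0338
```

Request:
carry_out([
  [0, 0, 0, -1, 0, 0],
  [0, 0, 0, -1, 0, 0],
  [0, 0, 0, -1, 0, 0],
  [0, 0, 0, -1, 0, 0],
  [0, 0, 0, -1, 0, 0],
])

```text
t: 46.1
eef_pos: [0.4544, 0.0391, 0.153]
ee_rot: [2.667, 1.555, -2.891]
force: [-0.4, 0.3, 0.1]
width: 0.0338
```

Request:
carry_out([
  [0, 0, 0, -1, 0, 0],
  [0, 0, 0, -1, 0, 0],
  [0, 0, 0, -1, 0, 0],
  [0, 0, 0, -1, 0, 0],
  [0, 0, 0, -1, 0, 0],
])

```text
t: 46.6
eef_pos: [0.4504, 0.0376, 0.1469]
ee_rot: [2.348, 1.544, -2.847]
force: [0.7, 0.8, -0.6]
width: 0.034
```

Request:
carry_out([
  [0, 0, 0, -1, 0, 0],
  [0, 0, 0, -1, 0, 0],
  [0, 0, 0, -1, 0, 0],
  [0, 0, 0, -1, 0, 0],
  [0, 0, 0, -1, 0, 0],
])

```text
t: 47.1
eef_pos: [0.4463, 0.0361, 0.1407]
ee_rot: [2.003, 1.532, -2.828]
force: [0.6, 0.2, 0.6]
width: 0.0335
```

```bash
python3 - <<'E'
from h import *
goto([*tr(.030,-.046),.15],np.pi-.094);f=sideb(1)
E
```

```text
pos [0.4463 0.0361 0.1407] shift units [-0.38 -5.16 -1.69] rows 5.2
turn units [-0.36 -0.22 -0.5 ]
F [0.6 0.2 0.6] w 0.0335 t 47.1
  berry [0.5025 0.1361] [299. 221.] 234
  berry [0.6608 0.0092] [384. 228.] 335
  berry [0.5996 0.0116] [362. 238.] 409
```

Request:
carry_out([
  [-0.3, -0.8, -0.3, -0.3, -0.2, -0.4],
  [-0.2, -0.95, -0.35, 0, 0, 0],
  [0, -0.95, -0.35, 0, 0, 0],
  [0, -0.95, -0.35, 0, 0, 0],
  [0, -0.9, -0.3, 0, 0, 0],
])

```text
t: 47.65
eef_pos: [0.6214, -0.0493, 0.1547]
ee_rot: [1.745, 1.558, -3.063]
force: [0.5, 0.9, 0.4]
width: 0.0336
```

```bash
python3 - <<'E'
from h import *
goto([*tr(.030,-.046),.10],np.pi-.094);f=sideb(0)
c=f['pixels'][150:300,280:480];cv2.imwrite('pics/s31.png',cv2.cvtColor(cv2.resize(c,None,fx=3,fy=3),cv2.COLOR_RGB2BGR))
E
```

```text
pos [ 0.6214 -0.0493  0.1547] shift units [ 1.36 -0.59 -0.1 ] rows 1.4
turn units [-0.02 -0.03 -0.19]
F [0.5 0.9 0.4] w 0.0336 t 47.65
```

View pics/s31.png

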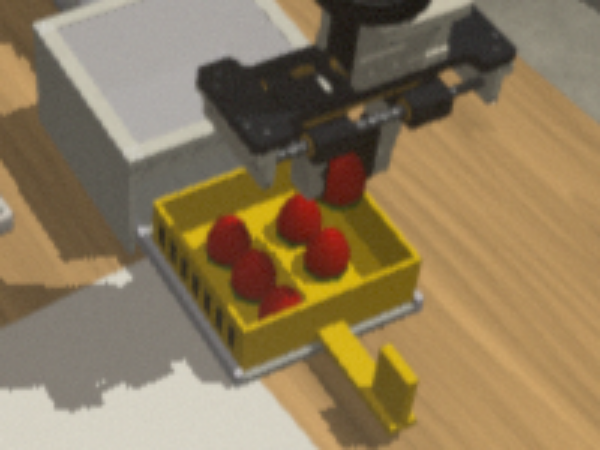

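Request:
carry_out([
  [0.2, -0.55, -0.1, 0, 0, -0.15],
  [0.7, 0, 0, 0, 0, 0],
  [0.7, 0, 0, 0, 0, 0],
  [0.5, 0, 0, 0, 0, 0],
  [0, 0, 0, 0, 0, 0],
])

```text
t: 48.2
eef_pos: [0.649, -0.0593, 0.06]
ee_rot: [2.184, 1.563, -2.635]
force: [-0.5, 2.8, 1.7]
width: 0.034
```

```bash
python3 - <<'E'
from h import *
goto([*tr(.030,-.046),.031],np.pi-.094);f=sideb(0)
c=f['pixels'][150:300,280:480];cv2.imwrite('pics/s32.png',cv2.cvtColor(cv2.resize(c,None,fx=3,fy=3),cv2.COLOR_RGB2BGR))
E
```

```text
pos [ 0.649  -0.0593  0.06  ] shift units [0.72 0.13 0.08] rows 0.7
turn units [-0.19 -0.06 -0.09]
F [-0.5  2.8  1.7] w 0.034 t 48.2
```

View pics/s32.png

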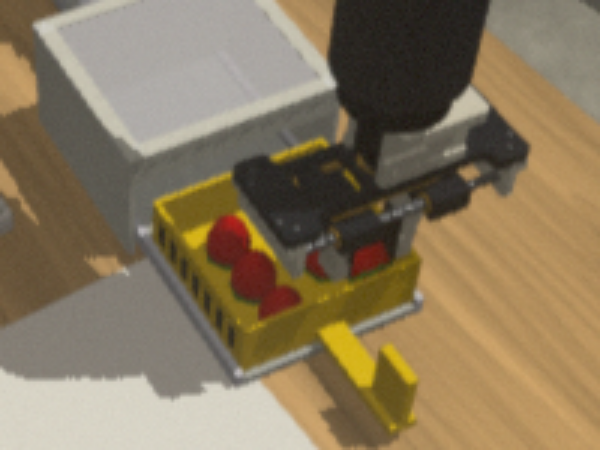

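Request:
carry_out([
  [-0.2, 0.1, 0.15, -0.15, 0, -0.1],
  [0.4, 0.02, 0, 0, 0, 0],
  [0, 0, 0, 0, 0, 0],
])

```text
t: 48.55
eef_pos: [0.6445, -0.0526, 0.0548]
ee_rot: [-2.821, 1.565, -1.347]
force: [0.7, 0.1, -0.6]
width: 0.034
```

```bash
python3 - <<'E'
from h import *
goto([*tr(.030,-.044),.031],np.pi-.094)
E
```

```text
pos [ 0.6445 -0.0526  0.0548] shift units [ 0.59  0.01 -0.02] rows 0.6
turn units [-0.04 -0.08  0.03]
F [ 0.7  0.1 -0.6] w 0.034 t 48.55
```

Request:
carry_out([
  [0.3, 0, 0, 0, 0, 0],
  [0.25, 0, 0, 0, 0, 0],
  [0, 0, 0, 0, 0, 0],
])

```text
t: 48.85
eef_pos: [0.6458, -0.0523, 0.0348]
ee_rot: [-2.218, 1.563, -0.743]
force: [0.4, 0.3, -0.8]
width: 0.0342
```

```bash
python3 - <<'E'
from h import *
goto([*tr(.030,-.044),.031],np.pi-.094);f=sideb(0)
c=f['pixels'][150:300,280:480];cv2.imwrite('pics/s33.png',cv2.cvtColor(cv2.resize(c,None,fx=3,fy=3),cv2.COLOR_RGB2BGR))
E
```

```text
pos [ 0.6458 -0.0523  0.0348] shift units [ 0.1   0.04 -0.04] rows 0.1
turn units [-0.02 -0.07  0.09]
F [ 0.4  0.3 -0.8] w 0.0342 t 48.85
```

View pics/s33.png

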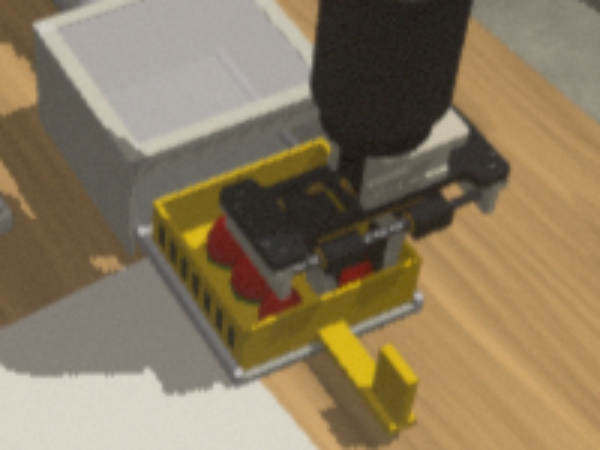

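Release, rise, look.

Request:
carry_out([
  [0.1, 0, 0, 0, 0, 0],
  [0, 0, 0, 0, 0, 0],
  [0, 0, 0, 0, 0, 0],
  [0, 0, 0, 0, 0, 0],
], hand=0.52)

```text
t: 49.3
eef_pos: [0.6468, -0.0524, 0.0318]
ee_rot: [-2.11, 1.562, -0.635]
force: [0.2, -0.6, 0.2]
width: 0.0417
```

Request:
carry_out([
  [-0.5, 0, 0, 0, 0, 0],
  [-1, 0, 0, 0, 0, 0],
  [-1, 0, 0, 0, 0, 0],
  [0, 0.4, -1, 0, 0, 0],
  [0, 0.3, -1, 0, 0, 0],
], hand=0.5)

```text
t: 49.8
eef_pos: [0.6118, -0.1271, 0.1357]
ee_rot: [-2.23, 1.561, -0.749]
force: [-0.3, -0.2, -0.2]
width: 0.0438
```

```bash
python3 - <<'E'
from h import *
goto([*w(0,-.308),.05],np.pi-.094);f=sideb(0)
save(f,'s34b.png')
c=f['pixels'][150:300,280:480];cv2.imwrite('pics/s34.png',cv2.cvtColor(cv2.resize(c,None,fx=3,fy=3),cv2.COLOR_RGB2BGR))
E
```

```text
pos [ 0.6118 -0.1271  0.1357] shift units [ 2.14  0.14 -0.68] rows 2.1
turn units [ 0.06 -0.09  0.11]
F [-0.3 -0.2 -0.2] w 0.0438 t 49.8
```

View pics/s34.png

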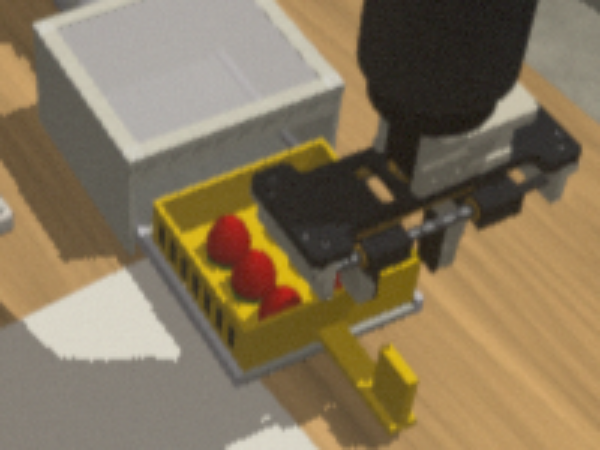

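View pics/s34b.png

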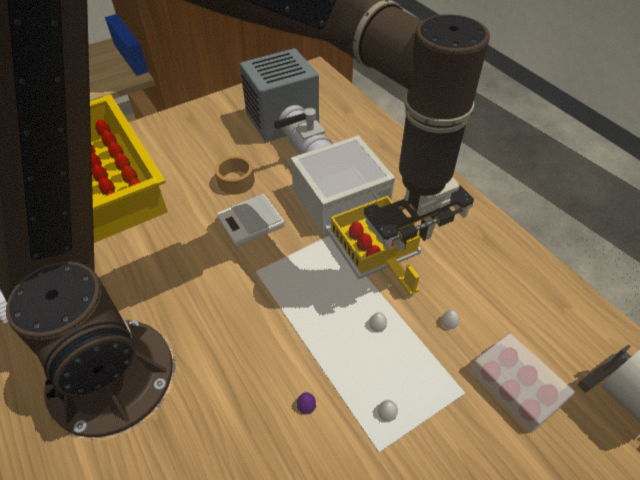

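Request:
carry_out([
  [0, 0.1, -0.8, 0, 0, 0.1],
  [0, 0.05, -0.8, 0, 0, 0],
  [0, 0, -0.3, 0, 0, 0],
  [0, 0, 0, 0, 0, 0],
], hand=1)

```text
t: 50.25
eef_pos: [0.5961, -0.2113, 0.1393]
ee_rot: [-2.547, 1.563, -1.07]
force: [-0.6, 1.0, -0.4]
width: 0.0178
```

```bash
python3 - <<'E'
from h import *
goto([*w(0,-.355),.045],np.pi-.094);f=sideb(1)
save(f,'s35.png')
E
```

```text
pos [ 0.5961 -0.2113  0.1393] shift units [ 2.35 -0.06  0.28] rows 2.4
turn units [-0.01 -0.09  0.06]
F [-0.6  1.  -0.4] w 0.0178 t 50.25
  berry [0.6625 0.0081] [385. 228.] 361
  berry [0.5995 0.0119] [362. 238.] 410
```

View pics/s35.png

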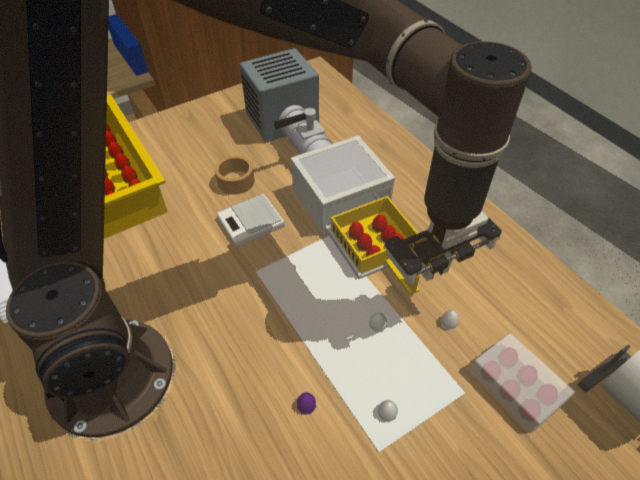

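Request:
carry_out([
  [0.7, -0.05, 0.1, 0, 0, 0],
  [0.7, 0, 0, 0, 0, 0],
  [0.7, 0, 0, 0, 0, 0],
  [0.2, 0, 0, 0, 0, 0],
  [0, 0, 0, 0, 0, 0],
])

```text
t: 50.8
eef_pos: [0.6022, -0.2031, 0.0465]
ee_rot: [-2.191, 1.56, -0.711]
force: [0.5, -0.1, 0.4]
width: 0.0005
```

```bash
python3 - <<'E'
from h import *
goto([*w(0,-.355),.045],np.pi-.094);f=sideb(0)
c=f['pixels'][180:330,320:520];cv2.imwrite('pics/s36.png',cv2.cvtColor(cv2.resize(c,None,fx=3,fy=3),cv2.COLOR_RGB2BGR))
E
```

```text
pos [ 0.6022 -0.2031  0.0465] shift units [0.04 0.06 0.04] rows 0.1
turn units [ 0.05 -0.09  0.13]
F [ 0.5 -0.1  0.4] w 0.0005 t 50.8
```

View pics/s36.png

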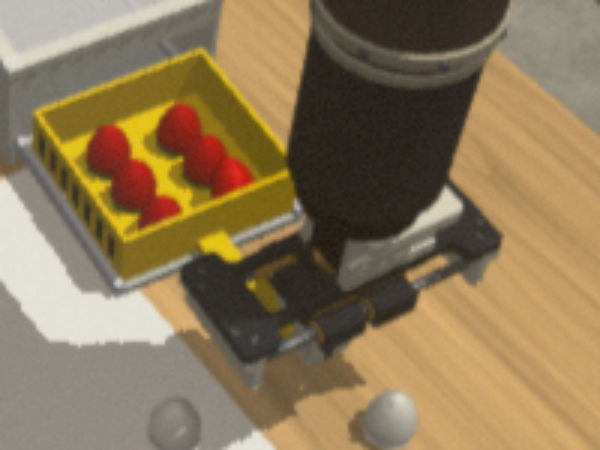

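Six berries stand in two rows of three, and the closed fingers are in front of the tab. Now I push the tray home.

Request:
carry_out([
  [0, 0.05, 0.2, 0, 0, 0.1],
  [0, 0, 0.2, 0, 0, 0],
  [0, 0, 0.25, 0, 0, 0],
  [0, 0, 0.3, 0, 0, 0],
  [0, 0, 0.3, 0, 0, 0],
])

```text
t: 51.35
eef_pos: [0.6072, -0.1503, 0.0512]
ee_rot: [-2.314, 1.561, -0.834]
force: [-0.6, -1.7, -1.5]
width: 0.0006
```

Request:
carry_out([
  [0, 0, 0.3, 0, 0, 0],
  [0, 0, 0.3, 0, 0, 0],
  [0, 0, 0.3, 0, 0, 0],
  [0, 0, 0.3, 0, 0, 0],
  [0, 0, 0.3, 0, 0, 0],
])

```text
t: 51.85
eef_pos: [0.6136, -0.0845, 0.0514]
ee_rot: [-2.24, 1.559, -0.759]
force: [1.2, -2.2, -0.2]
width: 0.0003
```

```bash
python3 - <<'E'
from h import *
goto([*w(0,-.178),.045],np.pi-.094);f=sideb(0)
c=f['pixels'][150:300,280:480];cv2.imwrite('pics/s37.png',cv2.cvtColor(cv2.resize(c,None,fx=3,fy=3),cv2.COLOR_RGB2BGR))
E
```

```text
pos [ 0.6136 -0.0845  0.0514] shift units [0.15 0.06 1.49] rows 1.5
turn units [ 0.06 -0.1   0.13]
F [ 1.2 -2.2 -0.2] w 0.0003 t 51.85
```

View pics/s37.png

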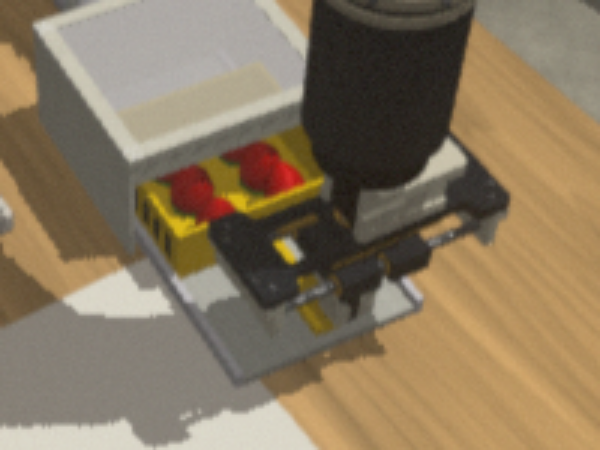

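Request:
carry_out([
  [0.05, 0.03, 0.3, 0, -0.1, 0.1],
  [0, 0, 0.3, 0, 0, 0],
  [0, 0, 0.3, 0, 0, 0],
  [0, 0, 0.3, 0, 0, 0],
])

```text
t: 52.3
eef_pos: [0.6178, -0.0323, 0.0497]
ee_rot: [-1.381, 1.568, 0.101]
force: [1.9, -2.7, -0.4]
width: 0.0007
```

```bash
python3 - <<'E'
from h import *
goto([*w(0,-.178),.048],np.pi-.094)
E
```

```text
pos [ 0.6178 -0.0323  0.0497] shift units [0.04 0.05 0.18] rows 0.2
turn units [0.06 0.01 0.04]
F [ 1.9 -2.7 -0.4] w 0.0007 t 52.3
```

Request:
carry_out([
  [0, 0.05, 0.25, 0, 0, 0],
  [0, 0, 0.2, 0, 0, 0],
  [0, 0, 0.2, 0, 0, 0],
])

```text
t: 52.6
eef_pos: [0.617, -0.021, 0.0503]
ee_rot: [3.041, 1.548, -1.758]
force: [13.1, -57.2, -6.4]
width: 0.0009
```

```bash
python3 - <<'E'
from h import *
goto([*w(0,-.178),.048],np.pi-.094)
E
```

```text
pos [ 0.617  -0.021   0.0503] shift units [ 0.06  0.   -0.1 ] rows 0.1
turn units [ 0.1  -0.33 -0.03]
F [ 13.1 -57.2  -6.4] w 0.0009 t 52.6
```

Request:
carry_out([
  [0, 0, -0.4, 0, 0, 0],
  [0, 0, -0.5, 0, 0, 0],
  [-1, 0, -0.3, 0, -0.2, 0],
  [-1, 0, 0, 0, 0, 0],
  [-1, 0, 0, 0, 0, 0],
])

```text
t: 53.1
eef_pos: [0.6098, -0.0683, 0.1665]
ee_rot: [2.219, 1.553, -2.584]
force: [0.8, -0.6, 0.6]
width: 0.0003
```

Request:
carry_out([
  [-0.7, 0.7, -0.5, 0, 0, 0],
  [0, 0.8, 0, 0, 0, 0],
  [0, 0.8, 0, 0, 0, 0],
  [0, 0, 0, 0, 0, 0],
])

```text
t: 53.5
eef_pos: [0.517, -0.0771, 0.2033]
ee_rot: [2.665, 1.563, -2.137]
force: [0.2, 0.2, -0.3]
width: 0.0006
```

```bash
python3 - <<'E'
from h import *
goto([*w(-.055,.205),.22],np.pi-.094);f=sideb(0);save(f,'s38.png')
c=f['pixels'][80:280,230:470];cv2.imwrite('pics/s38c.png',cv2.cvtColor(cv2.resize(c,None,fx=3,fy=3),cv2.COLOR_RGB2BGR))
t=cams.grab_frame('top')
c=t['pixels'][120:300,130:360];cv2.imwrite('pics/t38c.png',cv2.cvtColor(cv2.resize(c,None,fx=3.4,fy=3.4),cv2.COLOR_RGB2BGR))
E
```

```text
pos [ 0.517  -0.0771  0.2033] shift units [-0.5  -1.02 11.1 ] rows 11.1
turn units [ 0.06 -0.1  -0.05]
F [ 0.2  0.2 -0.3] w 0.0006 t 53.5
```

View pics/s38c.png

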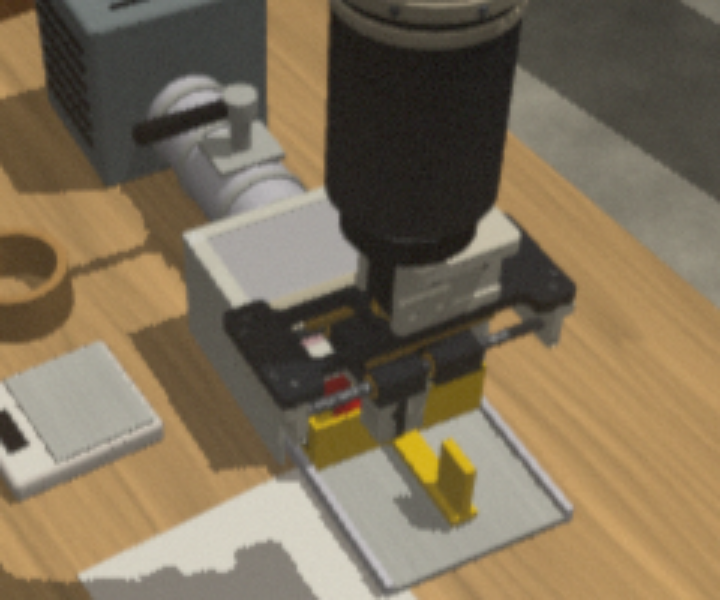

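View pics/t38c.png

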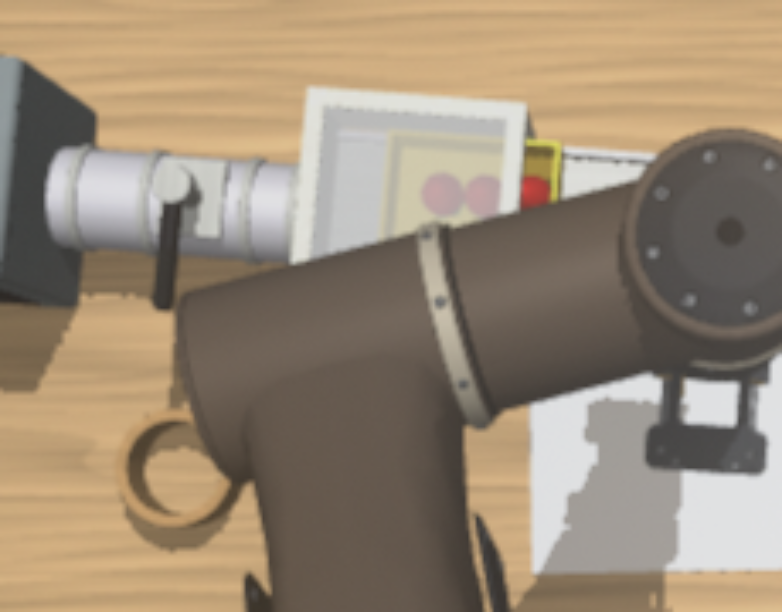

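```bash
python3 - <<'E'
from h import *
f=cams.grab_frame('side');t=cams.grab_frame('top')
for n,u in (('init',(379,224)),('now',(382.7,228.3))):
    p=onz(f,*u,.076);d=p[:2]-C;print(n,(d@XC).round(4),(d@YC).round(4))
for n,u in (('init',(130+632/3.4,120+237/3.4)),('initwall',(130+537/3.4,120+142/3.4)),('nowwall',(130+557/3.4,120+145/3.4))):
    p=onz(t,*u,.06);d=p[:2]-C;print(n,(d@XC).round(4),(d@YC).round(4))
print(proj(f,[*w(0,-.182),.05]))
E
```

```text
init 0.0042 -0.1667
now 0.0049 -0.1812
init 0.0005 -0.1731
initwall 0.072 -0.0909
nowwall 0.0708 -0.1071
(np.float64(379.952933375321), np.float64(236.97196866165663))
```

View pics/s38.png

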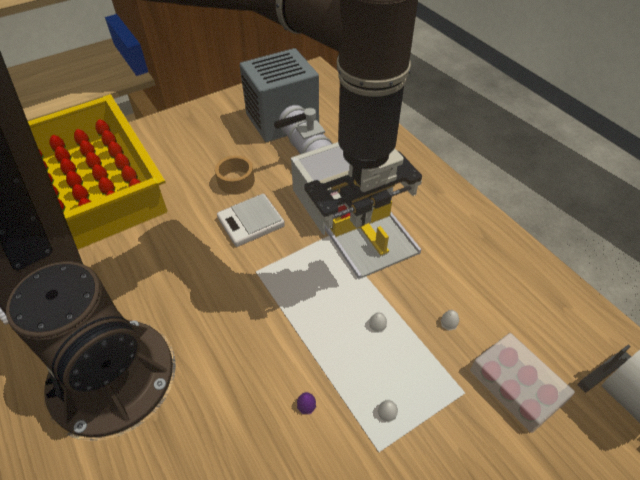

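```bash
python3 - <<'E'
from h import *
goto([*w(0,-.240),.05],np.pi-.094)
E
```

```text
pos [ 0.5206 -0.0773  0.2024] shift units [ 3.8  -2.28  0.  ] rows 3.8
turn units [ 0.06 -0.12 -0.06]
F [ 0.4 -0.2 -0.1] w 0.0008 t 53.7
```

Request:
carry_out([
  [0, -0.8, -0.1, 0, -0.1, 0],
  [0, -0.8, 0, 0, 0, 0],
  [0, -0.7, 0, 0, 0, 0],
  [0.8, 0, 0, 0, 0, 0],
  [0.8, 0, 0, 0, 0, 0],
])

```text
t: 54.2
eef_pos: [0.6217, -0.0889, 0.1374]
ee_rot: [-1.985, 1.569, -0.503]
force: [0.4, 0.3, -1.8]
width: 0.0005
```

Request:
carry_out([
  [0.8, 0, 0, 0, 0, 0],
  [0.8, 0, 0, 0, 0, 0],
  [0.3, 0, 0, 0, 0, 0],
  [0, 0, 0, 0, 0, 0],
])

```text
t: 54.6
eef_pos: [0.6215, -0.089, 0.0501]
ee_rot: [1.863, 1.56, -2.939]
force: [-0.8, 0.4, 0.2]
width: 0.0005
```

```bash
python3 - <<'E'
from h import *
goto([*w(0,-.187),.05],np.pi-.094);f=sideb(0)
c=f['pixels'][80:280,230:470];cv2.imwrite('pics/s39.png',cv2.cvtColor(cv2.resize(c,None,fx=3,fy=3),cv2.COLOR_RGB2BGR))
E
```

```text
pos [ 0.6215 -0.089   0.0501] shift units [0.   0.27 1.36] rows 1.4
turn units [ 0.07 -0.04 -0.14]
F [-0.8  0.4  0.2] w 0.0005 t 54.6
```

View pics/s39.png

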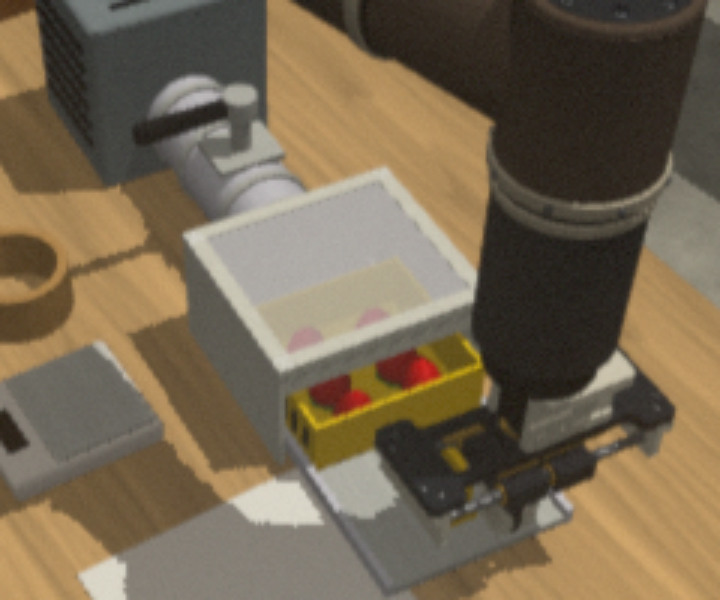

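Request:
carry_out([
  [0, 0.25, 0.2, 0, 0, -0.1],
  [0, 0, 0.25, 0, 0, 0],
  [0, 0, 0.25, 0, 0, 0],
  [0, 0, 0.2, 0, 0, 0],
])

```text
t: 55.05
eef_pos: [0.6189, -0.0514, 0.0558]
ee_rot: [-2.235, 1.566, -0.754]
force: [-1.3, -2.5, -1.7]
width: 0.0002
```

```bash
python3 - <<'E'
from h import *
goto([*w(0,-.178),.05],np.pi-.094)
E
```

```text
pos [ 0.6189 -0.0514  0.0558] shift units [0.14 0.12 0.65] rows 0.7
turn units [ 0.06 -0.04  0.05]
F [-1.3 -2.5 -1.7] w 0.0002 t 55.05
```

Request:
carry_out([
  [0.1, 0.1, 0.2, 0, 0, 0],
  [0, 0, 0.2, 0, 0, 0],
  [0, 0, 0.15, 0, 0, 0],
])

```text
t: 55.35
eef_pos: [0.6185, -0.0268, 0.0533]
ee_rot: [-1.926, 1.563, -0.444]
force: [0.5, -2.6, 0.1]
width: 0.0003
```

```bash
python3 - <<'E'
from h import *
goto([*w(0,-.175),.05],np.pi-.094)
E
```

```text
pos [ 0.6185 -0.0268  0.0533] shift units [0.08 0.05 0.12] rows 0.1
turn units [ 0.08 -0.04  0.1 ]
F [ 0.5 -2.6  0.1] w 0.0003 t 55.35
```

Request:
carry_out([
  [0, 0, 0.1, 0, 0, 0],
])

```text
t: 55.45
eef_pos: [0.6189, -0.0227, 0.0533]
ee_rot: [-2.06, 1.563, -0.577]
force: [2.4, -22.9, -1.3]
width: 0.0003
```

Request:
carry_out([
  [0, 0, 0.08, 0, 0, 0],
])

```text
t: 55.55
eef_pos: [0.6187, -0.0223, 0.0535]
ee_rot: [-2.604, 1.561, -1.12]
force: [4.0, -31.0, -1.6]
width: 0.0
```

Request:
carry_out([
  [0, 0, 0.06, 0, 0, 0],
])

```text
t: 55.65
eef_pos: [0.6188, -0.0229, 0.0535]
ee_rot: [-2.841, 1.558, -1.356]
force: [3.5, -17.8, -2.5]
width: 0.0001
```

Request:
carry_out([
  [0, 0, 0, 0, 0, 0],
  [0, 0, 0, 0, 0, 0],
  [0, 0, -0.03, 0, 0, 0],
])

```text
t: 55.95
eef_pos: [0.6189, -0.0247, 0.0533]
ee_rot: [-2.863, 1.557, -1.379]
force: [-0.3, 0.2, -0.3]
width: 0.0005
```

Request:
carry_out([
  [0, 0, -0.05, 0, 0, 0],
  [0, 0, -0.1, 0, 0, 0],
])

```text
t: 56.15
eef_pos: [0.6186, -0.0298, 0.0534]
ee_rot: [-2.817, 1.558, -1.332]
force: [1.3, -0.3, 1.0]
width: 0.0005
```

```bash
python3 - <<'E'
from h import *
goto([*w(0,-.175),.05],np.pi-.094);f=sideb(0)
c=f['pixels'][80:280,230:470];cv2.imwrite('pics/s40.png',cv2.cvtColor(cv2.resize(c,None,fx=3,fy=3),cv2.COLOR_RGB2BGR))
E
```

```text
pos [ 0.6186 -0.0298  0.0534] shift units [0.08 0.06 0.19] rows 0.2
turn units [ 0.11 -0.17  0.06]
F [ 1.3 -0.3  1. ] w 0.0005 t 56.15
```

View pics/s40.png

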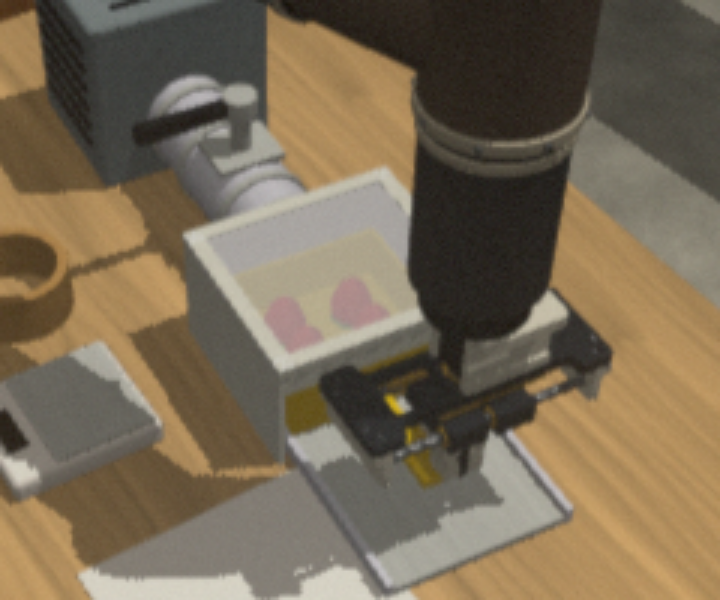

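Request:
carry_out([
  [0, 0, -0.2, 0, 0, 0],
  [0, 0, -0.4, 0, 0, 0],
  [-1, 0, 0, 0, 0, 0],
  [-1, 0, 0, 0, 0, 0],
  [-1, 0, 0, 0, 0, 0],
])

```text
t: 56.7
eef_pos: [0.611, -0.0581, 0.17]
ee_rot: [2.554, 1.553, -2.247]
force: [1.1, 0.4, 0.1]
width: 0.0003
```

Request:
carry_out([
  [-1, 0, -1, 0, 0, 0],
  [0, 0.5, -1, 0, 0, 0],
  [0, 0.5, -0.5, 0, 0, 0],
  [0, 0.8, 0, 0, 0, 0],
  [0, 0.5, 0, 0, 0, 0],
])

```text
t: 57.2
eef_pos: [0.5121, -0.1521, 0.2148]
ee_rot: [-2.977, 1.556, -1.496]
force: [0.6, 1.3, 1.0]
width: 0.0009
```

```bash
python3 - <<'E'
from h import *
goto([*w(-.055,.205),.22],np.pi-.094);f=sideb(0)
c=f['pixels'][80:280,230:470];cv2.imwrite('pics/s41.png',cv2.cvtColor(cv2.resize(c,None,fx=3,fy=3),cv2.COLOR_RGB2BGR))
t=cams.grab_frame('top')
c=t['pixels'][120:300,130:360];cv2.imwrite('pics/t41.png',cv2.cvtColor(cv2.resize(c,None,fx=3.4,fy=3.4),cv2.COLOR_RGB2BGR))
E
```

```text
pos [ 0.5121 -0.1521  0.2148] shift units [-0.32 -0.98 12.98] rows 13.0
turn units [ 0.06 -0.21  0.04]
F [0.6 1.3 1. ] w 0.0009 t 57.2
```

View pics/s41.png

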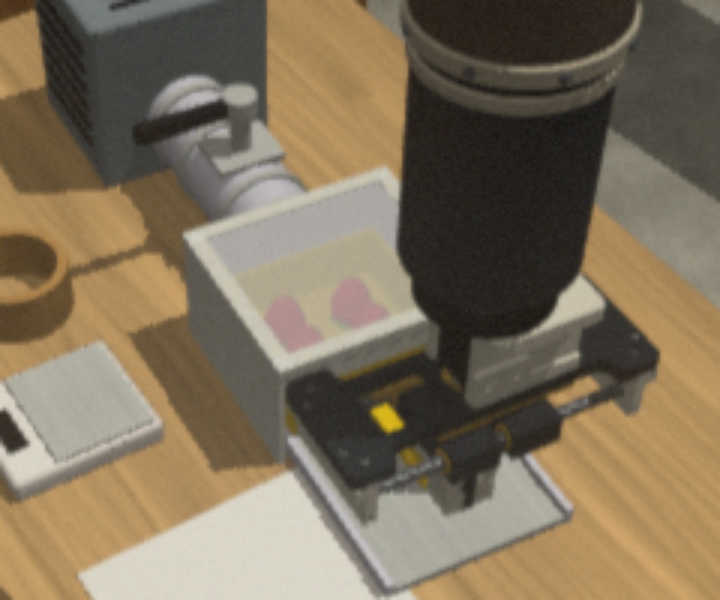

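View pics/t41.png

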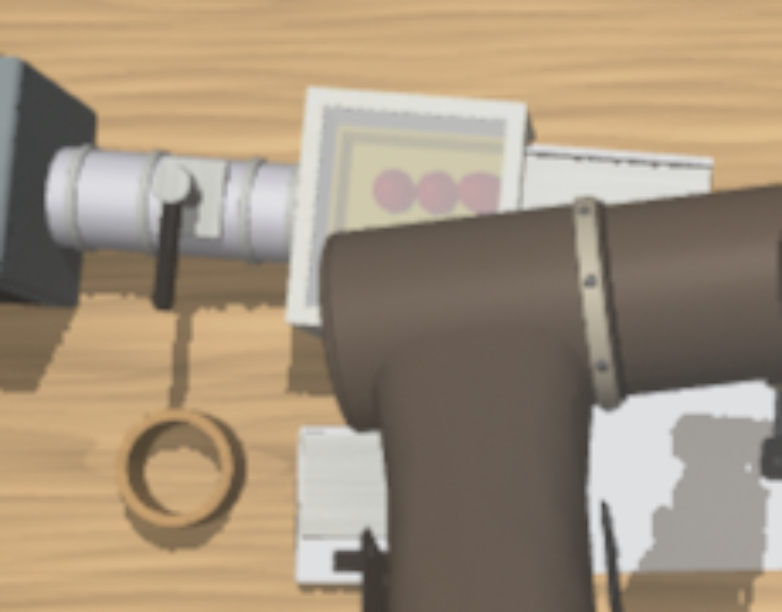

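```bash
python3 - <<'E'
from h import *
a=cv2.imread('pics/top0.png')[110:230,60:240];b=cv2.imread('pics/side0.png')[40:170,220:360]
cv2.imwrite('pics/bt.png',cv2.resize(a,None,fx=4,fy=4));cv2.imwrite('pics/bs.png',cv2.resize(b,None,fx=4.5,fy=4.5))
E
```

```text
(no output)
```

View pics/bt.png

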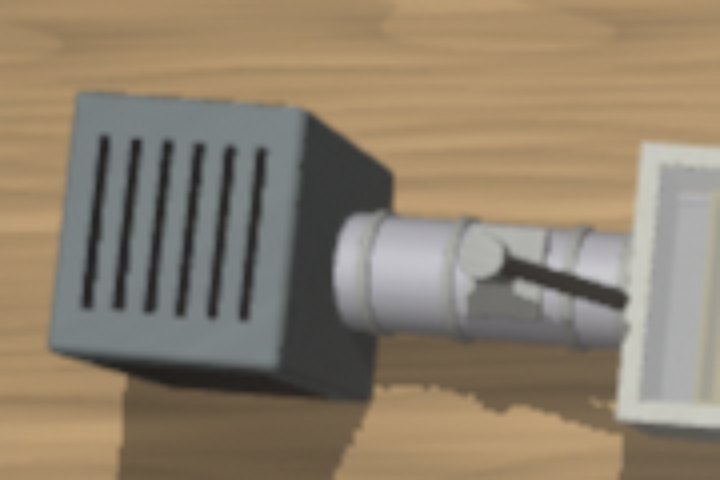

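View pics/bs.png

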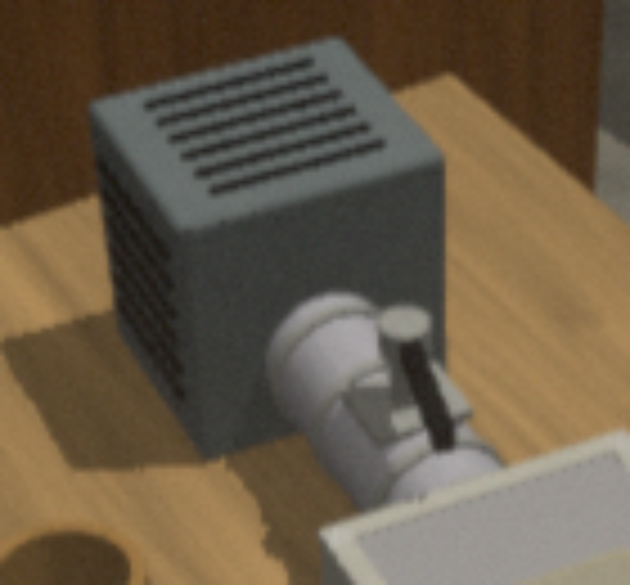

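```bash
python3 - <<'E'
from h import *
t=cams.grab_frame('top');f=cams.grab_frame('side')
T=lambda x,y:(60+x/4,110+y/4);S=lambda x,y:(220+x/4.5,40+y/4.5)
for n,a,b in (('topFR',(305,108),(443,160)),('topFL',(277,368),(183,232)),('botFL',(371,399),(208,458))):
    p,e=tri(t,T(*a),f,S(*b));d=p[:2]-C;print(n,np.round([d@XC,d@YC,p[2],e],4))
E
```

```text
topFR [0.0849 0.2891 0.1642 0.0004]
topFL [-0.0811  0.2883  0.1672  0.0035]
botFL [-0.0805  0.2864  0.0069  0.0023]
```

Request:
carry_out([
  [0, -0.07, 0.9, 0, -0.2, 0],
  [0, -0.07, 0.95, 0, 0, 0],
  [0, -0.07, 0.95, 0, 0, 0],
  [0, -0.07, 0.95, 0, 0, 0],
  [0, -0.07, 0.95, 0, 0, 0],
])

```text
t: 57.9
eef_pos: [0.5493, 0.0363, 0.214]
ee_rot: [-1.987, 1.567, -0.511]
force: [0.4, -1.7, -0.6]
width: 0.0005
```

Request:
carry_out([
  [0, -0.07, 0.95, 0, 0, 0],
  [0, -0.07, 0.95, 0, 0, 0],
  [0, -0.07, 0.95, 0, 0, 0],
  [0, -0.07, 0.95, 0, 0, 0],
  [0, -0.07, 0.95, 0, 0, 0],
])

```text
t: 58.4
eef_pos: [0.5856, 0.2336, 0.2118]
ee_rot: [-2.281, 1.566, -0.803]
force: [1.5, 0.2, 0.1]
width: 0.0002
```

```bash
python3 - <<'E'
from h import *
goto([*w(-.058,.212),.20],np.pi-.094)
E
```

```text
pos [0.5856 0.2336 0.2118] shift units [0.28 0.07 3.39] rows 3.4
turn units [ 0.02 -0.04  0.05]
F [1.5 0.2 0.1] w 0.0002 t 58.4
```

Request:
carry_out([
  [0, 0.05, 0.9, 0, 0, 0],
  [0, 0, 0.9, 0, 0, 0],
  [0, 0, 0.9, 0, 0, 0],
  [0, 0, 0.6, 0, 0, 0],
  [0, 0, 0, 0, 0, 0],
])

```text
t: 58.9
eef_pos: [0.5995, 0.3773, 0.2057]
ee_rot: [-2.889, 1.564, -1.405]
force: [-0.4, -0.3, -0.0]
width: 0.0005
```

```bash
python3 - <<'E'
from h import *
goto([*w(-.058,.212),.125],np.pi-.094)
f=cams.grab_frame('side');c=f['pixels'][50:250,200:440];cv2.imwrite('pics/s42.png',cv2.cvtColor(cv2.resize(c,None,fx=3,fy=3),cv2.COLOR_RGB2BGR))
E
```

```text
pos [0.5995 0.3773 0.2057] shift units [ 2.02  0.09 -0.21] rows 2.0
turn units [ 0.1  -0.1   0.02]
F [-0.4 -0.3 -0. ] w 0.0005 t 58.9
```

View pics/s42.png

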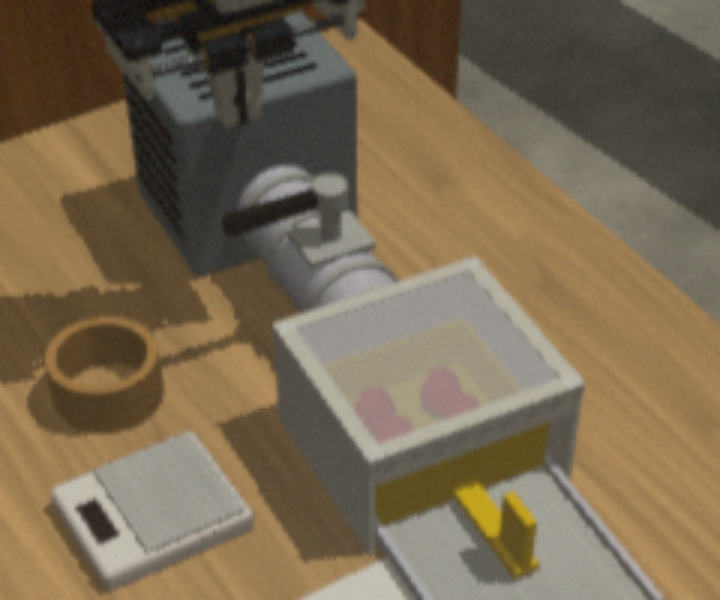

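Request:
carry_out([
  [0.6, 0.08, -0.15, 0.1, -0.1, 0],
  [0.7, 0, 0, 0, 0, 0],
  [0.6, 0, 0, 0, 0, 0],
  [0.2, 0, 0, 0, 0, 0],
  [0, 0, 0, 0, 0, 0],
])

```text
t: 59.45
eef_pos: [0.5984, 0.3677, 0.1185]
ee_rot: [-1.833, 1.569, -0.358]
force: [0.3, -1.0, 0.2]
width: 0.0006
```

```bash
python3 - <<'E'
from h import *
goto([*w(-.058,.187),.125],np.pi-.094)
f=cams.grab_frame('side');c=f['pixels'][50:250,200:440];cv2.imwrite('pics/s43.png',cv2.cvtColor(cv2.resize(c,None,fx=3,fy=3),cv2.COLOR_RGB2BGR))
E
```

```text
pos [0.5984 0.3677 0.1185] shift units [-0.16  0.07 -0.61] rows 0.6
turn units [-0.02 -0.01  0.03]
F [ 0.3 -1.   0.2] w 0.0006 t 59.45
```

View pics/s43.png

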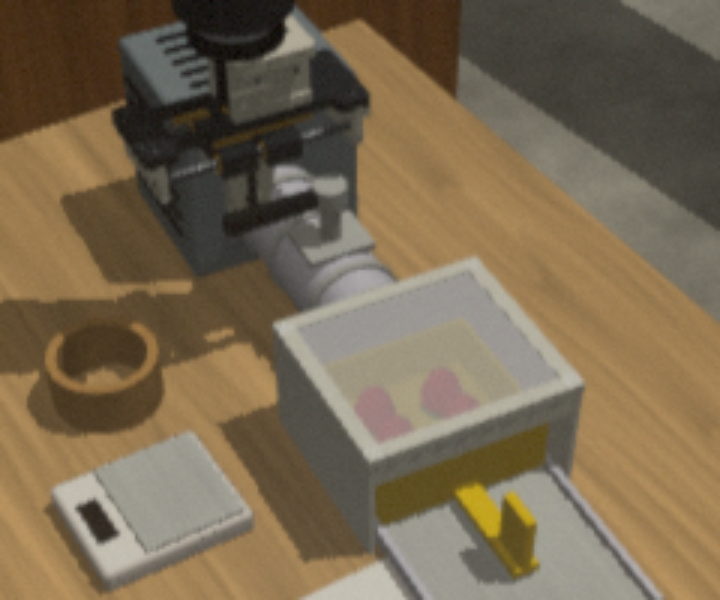

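Request:
carry_out([
  [-0.1, 0.05, -0.4, 0, 0, 0],
  [0, 0, -0.4, 0, 0, 0],
  [0, 0, -0.4, 0, 0, 0],
  [0, 0, -0.4, 0, 0, 0],
])

```text
t: 59.9
eef_pos: [0.5932, 0.3097, 0.1284]
ee_rot: [-0.625, 1.552, 0.854]
force: [-0.3, 7.7, -0.7]
width: 0.0001
```

```bash
python3 - <<'E'
from h import *
goto([*w(-.055,.125),.125],np.pi-.094)
E
```

```text
pos [0.5932 0.3097 0.1284] shift units [ 0.07  0.01 -0.7 ] rows 0.7
turn units [0.03 0.22 0.16]
F [-0.3  7.7 -0.7] w 0.0001 t 59.9
```

Request:
carry_out([
  [0.05, 0, -0.4, 0, 0.2, 0.1],
  [0, -0.05, -0.4, 0, 0, 0],
  [0, -0.2, -0.3, 0, 0, 0],
])

```text
t: 60.2
eef_pos: [0.6003, 0.2668, 0.1326]
ee_rot: [-0.698, 1.552, 0.783]
force: [-2.5, 4.4, 0.1]
width: 0.0007
```

```bash
python3 - <<'E'
from h import *
goto([*w(-.045,.108),.125],np.pi-.094)
f=cams.grab_frame('side');c=f['pixels'][50:250,200:440];cv2.imwrite('pics/s44.png',cv2.cvtColor(cv2.resize(c,None,fx=3,fy=3),cv2.COLOR_RGB2BGR))
E
```

```text
pos [0.6003 0.2668 0.1326] shift units [ 0.19  0.04 -0.08] rows 0.2
turn units [0.06 0.2  0.17]
F [-2.5  4.4  0.1] w 0.0007 t 60.2
```

View pics/s44.png

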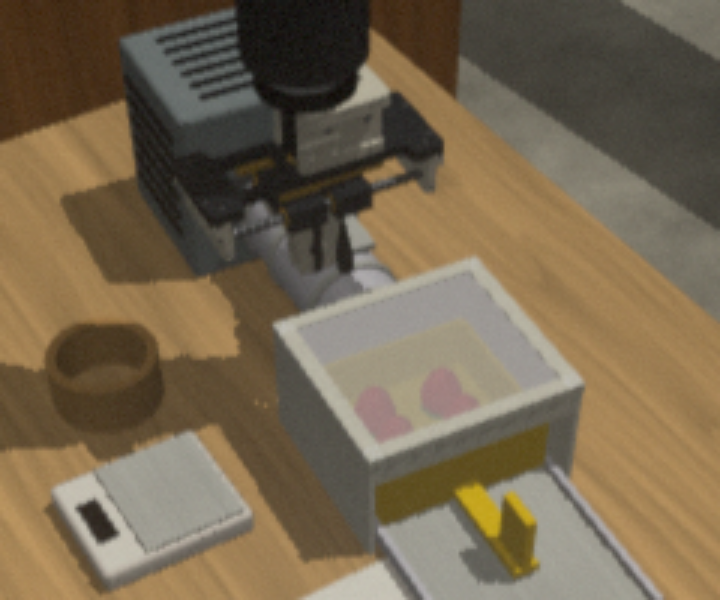

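Request:
carry_out([
  [0.15, -0.25, -0.05, 0, 0.1, 0.1],
  [0, -0.25, 0, 0, 0, 0],
  [0, -0.15, 0, 0, 0, 0],
])

```text
t: 60.55
eef_pos: [0.6234, 0.259, 0.1297]
ee_rot: [0.043, 1.564, 1.521]
force: [-33.0, 12.0, 16.6]
width: 0.0007
```

```bash
python3 - <<'E'
from h import *
goto([*w(-.025,.105),.125],np.pi-.094)
E
```

```text
pos [0.6234 0.259  0.1297] shift units [ 0.12  0.13 -0.01] rows 0.1
turn units [ 0.01  0.1  -0.  ]
F [-33.   12.   16.6] w 0.0007 t 60.55
```

Request:
carry_out([
  [0, 0, 0, 0, 0, 0],
  [0, 0.04, 0, 0, 0, 0],
  [0, 0.06, 0, 0, 0, 0],
  [0, 0.1, 0, 0, 0, 0],
])

```text
t: 60.95
eef_pos: [0.6162, 0.2606, 0.1316]
ee_rot: [-0.088, 1.562, 1.39]
force: [-0.9, -0.5, 0.4]
width: 0.0007
```

Request:
carry_out([
  [0, 0.3, 0, 0, 0, 0],
  [0, 0.6, 0, 0, 0, 0],
  [-0.8, 0.5, 0, 0, 0, 0],
  [-1, 0.5, 0, 0, 0, 0],
  [-1, 0.3, 0, 0, 0, 0],
])

```text
t: 61.45
eef_pos: [0.5212, 0.2652, 0.2389]
ee_rot: [1.637, 1.563, 3.112]
force: [0.9, 1.2, -0.5]
width: 0.0007
```

```bash
python3 - <<'E'
from h import *
s=arm.get_state();print(s['eef_pos'].round(3),s['t'])
f=cams.grab_frame('side');save(f,'s45b.png');c=f['pixels'][50:250,200:440];cv2.imwrite('pics/s45.png',cv2.cvtColor(cv2.resize(c,None,fx=3,fy=3),cv2.COLOR_RGB2BGR))
t=cams.grab_frame('top');save(t,'t45b.png')
c=t['pixels'][120:300,130:360];cv2.imwrite('pics/t45.png',cv2.cvtColor(cv2.resize(c,None,fx=3.4,fy=3.4),cv2.COLOR_RGB2BGR))
print('open end',proj(f,[*w(0,.075),.153]),proj(t,[*w(0,.075),.145]))
E
```

```text
[0.521 0.265 0.239] 61.45
open end (np.float64(327.14935080899687), np.float64(134.52944262520123)) (np.float64(218.692838650155), np.float64(177.34412295477566))
```

View pics/s45.png

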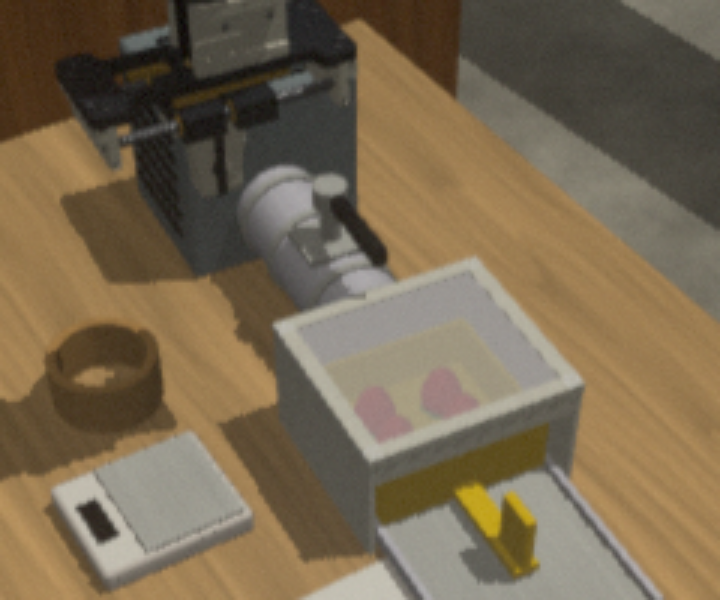

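View pics/t45b.png

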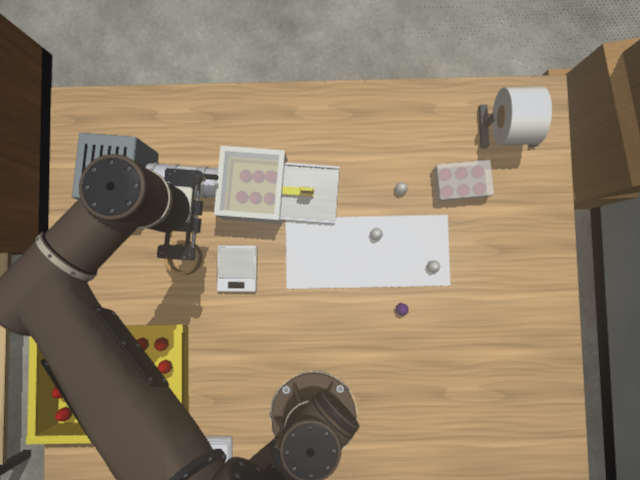

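Request:
carry_out([
  [-1, 0.8, 0, 0, 0, 0],
  [-1, 0.8, -1, 0, 0, 0],
  [0, 0, -1, 0, 0, 0],
  [0, 0, -1, 0, 0, 0],
  [0, 0, -1, 0, 0, 0],
])

```text
t: 62.05
eef_pos: [0.4527, 0.1211, 0.3134]
ee_rot: [-0.501, 1.559, 0.982]
force: [1.1, 0.5, 0.3]
width: 0.0004
```

Request:
carry_out([
  [0, 0, -1, 0, 0, 0],
  [0, 0, -1, 0, 0, 0],
  [0, 0, -1, 0, 0, 0],
  [0, 0, -1, 0, 0, 0],
  [0, 0, 0, 0, 0, 0],
])

```text
t: 62.55
eef_pos: [0.4338, -0.0473, 0.3121]
ee_rot: [-0.75, 1.553, 0.733]
force: [-0.0, 0.8, 0.2]
width: 0.0007
```

```bash
python3 - <<'E'
from h import *
s=arm.get_state();print(s['eef_pos'].round(3),s['t'])
f=cams.grab_frame('side');save(f,'s46b.png')
t=cams.grab_frame('top')
c=t['pixels'][120:300,130:360];cv2.imwrite('pics/t46.png',cv2.cvtColor(cv2.resize(c,None,fx=3.4,fy=3.4,interpolation=cv2.INTER_CUBIC),cv2.COLOR_RGB2BGR))
P=lambda q:np.round([(q[0]-130)*3.4,(q[1]-120)*3.4])
print('hub',P(proj(t,[*w(0,.17),.145])),'open end',P(proj(t,[*w(0,.075),.145])),'tray F corner home',P(proj(t,[*w(.075,-.07),.06])),'tab end',P(proj(t,[*w(0,-.168),.076])))
E
```

```text
[ 0.434 -0.047  0.312] 62.55
hub [176. 186.] open end [302. 195.] tray F corner home [512. 137.] tab end [625. 234.]
```

View pics/t46.png

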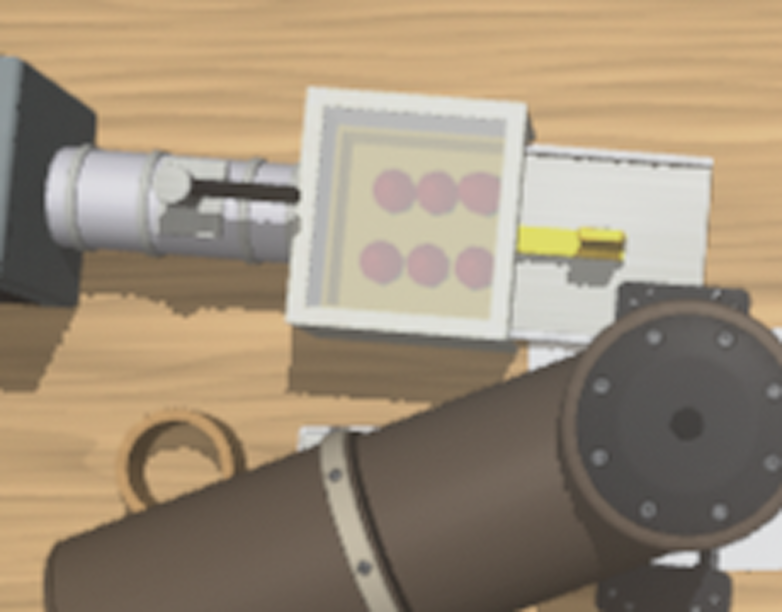

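View pics/s46b.png

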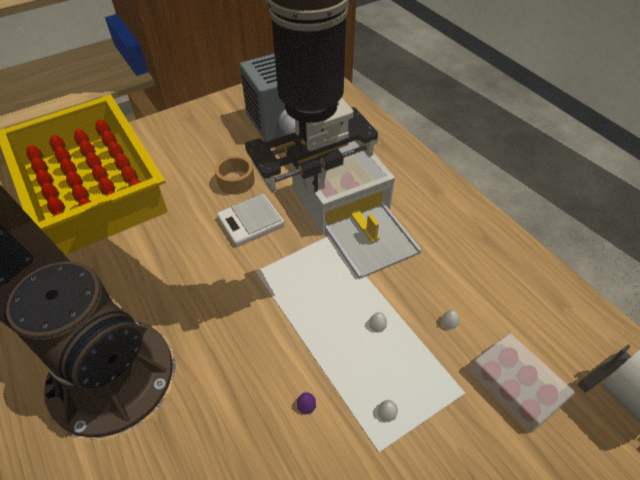

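```bash
python3 -c "
from station import arm
print(arm.job_done())"
```

```text
the job is handed in; nothing more can be done
None
```

I closed the damper, pulled the tray out, put all six loose red strawberries in it, pushed the tray home and reopened the damper. I handed the job in at about 62.6 s.

**Last checks, all from the pictures:**
- The tab end is at the predicted fully-in position: column 625 in the top-view crop, measured against 625 predicted.
- The damper handle's end is at (298,196) against (302,195) predicted for fully open.
- Six berries stand in one layer under the hood, with no red berries left on the table. The scale, tape and punnet look unmoved.

**What went wrong on the way:**
- After the first full pull the tray slid back about 9 mm as I relaxed the grip. I pulled it out to its stop again after the first berry was in.
- My first push home hit the stop at about 57 N with the closed fingers. The tray then came back about 37 mm, probably by rebounding. I pushed it home again more gently (about 31 N peak), backed off slowly, and it stayed in.
- That 57 N was finger contact, not the gripper's body or the arm, so I took the 40 N limit as not applying. It was well under the 120 N wrist limit.
- The damper stayed closed through both of these.

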